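Lock the hook strip and hang up the controllers

ROBOT

A 7-joint arm with a two-finger parallel gripper is mounted at the origin on the work surface. World frame = base frame: x ahead of the robot, y to its left, z up, the work surface at z = 0. Lengths are in m, angles in rad, forces in N, time in s.
With the tool pointing down it reaches from about 0.425 to 0.975 m from the base axis. Payload 16.7 kg.
Tool frame: the origin (TCP) lies between the finger pads; the fingertips stand 19 mm ahead of it and the grasp point (between the pads) is the TCP; z points along the fingers, y is the line along which they close (so a half turn about z gives the same grasp; the last joint's range is limited). The gripper opens to 85 mm and grips with 20 to 120 N. Pads are 22 mm wide; open, the fingers measure 114 mm over their backs; the gripper's body (76 mm by 85 mm) begins 54 mm behind the grasp point. The pads swing forward as they close: fully open they stand 13 mm farther back than shut.
Start: joints at [-1.433, 0.426, 0.074, 1.606, -0.034, 1.111, -0.067], TCP at [0.192, 0.647, 0.25] pointing down, gripper open.
Joint ranges: [-2.85, 2.85], [-0.5, 2.14], [-1.23, 1.37], [0.21, 2.46], [-1.02, 4.16], [0.16, 2.05], [-2.73, 2.73]. Speed limits (rad/s): [1.89, 1.89, 2.39, 2.39, 3.01, 3.01, 3.01].

INTERFACE

Orientations are given as a unit quaternion [w, x, y, z].
In Python, from bench import robot gives the robot as it stands. The module is installed in compiled form; this text tells all that it offers.
- The arm moves only by the tool step_arm, never from a script. Its argument "plan" is a list of rows, each a list of 3 entries, a list of its own where there are three numbers: the gripper's target within -1 to 1 (shut at 1, half-way at 0, fully open at -1), then the shift along the tool's x, y, z in cm, then the turn, a rotation vector about the tool's x, y, z in rad. A call has 1 to 8 rows; each row is the pose to reach, as a shift and turn from the pose commanded when the call began, along the tool's axes at that moment; what a row does not reach only later rows make up. A row lasts 1/10 s, in which the tool goes at most 50 mm and 8.59 degrees, less where a joint would pass 70% of its speed; a pose out of reach is approached as far as the arm can. A call with a gripper value outside its range is refused whole. The fingers move at their own pace and stop on an object; "squeeze" is the grip in N (left out, the last holds). Time passes only in rows, so rows that repeat a pose let the fingers close. It gives the time, the measured TCP pose, the force, the opening and the grip force at its end, in the units of the state.
- robot.sense(): the state, without advancing time (a new reading comes with each control period).
- robot.read_camera(name): name is "scene" or "top" or "wrist"; returns the picture (420x560x3 uint8, blue, green, red); there is no depth.
- robot.calibration(name): a dict with "fx", "fy", "cx", "cy" (pixels), "pose" (4x4, takes a point from camera to world coordinates); the wrist camera has in their place "hand_eye" (4x4, takes a point from camera to tool coordinates, whose origin is the TCP and whose axes are the flange's). Camera axes: x right, y down, z forward; pixel columns grow to the right and rows downward; lengths in m; the calibration is good to about 2 mm. A picture is of the moment at which its call begins: read the wrist's pose just before it. calibration takes no time and is no camera call.
- robot.close_job(): hands the job in; it is judged then, once.
The state is a dict: "clock": time; "q": joint angles; "dq": joint speeds; "joint_torque": joint torques, N m; "tool_pos": TCP position; "ee_rot": TCP orientation; "ft_force": force on the tool from outside, world axes, zero at the start; "moment": the same for the moment, N m; "grip_width": finger opening in m; "grip_force": force on a finger pad.
Only numpy, scipy, OpenCV 4.12 (cv2) and the standard library are available. Lean on these libraries where they do the work, as an engineer would, in place of code of your own. Each camera call takes 0.05 s, during which the arm holds its last target. There are 200 camera calls.

TASK

Slide the grey hook strip along its rail by the orange tab until it is fully home in the fork, then push the headed pin down through the fork and the lug until its collar sits on the fork. Only once the pin is in, hang every controller and accessory that is standing on the ledge by its eye on the hook of the same colour as its bracket, and leave the other things on the ledge alone.

Things in the scene. Friction and masses are not known exactly. Their poses are not given: they have to be found in the camera images.
- red_mid (a point): black gamepad, red bracket (body 44 x 108 x 54 mm), standing upright, 130 mm tall; may be absent. Point: its middle, 65 mm up; z up, x through the bracket, y along its width. Bracket: plate 10 mm thick (x), 44 mm wide (y), up to the top; eye: a 28 x 28 mm window through it along x, its centre 27 mm above this point; above the eye a solid bar 24 mm high.
- hook_red (a point): red hook on the strip: level peg 8 mm thick along x. Point: on its axis, 51 mm before the strip's face. The peg runs to 35 mm beyond it towards -x, then turns up 45 degrees; the tip ends 50 mm from the point, its top 15 mm above the peg axis. z up, y along the strip. A hung eye's centre lies 10 mm below the axis. Hooks 100 mm apart, level at 240 mm.
- yellow_mid (a point): black one-hand stick controller, yellow bracket (body 46 x 46 x 54 mm), standing upright, 130 mm tall; may be absent. Point: its middle, 65 mm up; z up, x through the bracket, y along its width. Bracket: plate 10 mm thick (x), 44 mm wide (y), up to the top; eye: a 28 x 28 mm window through it along x, its centre 27 mm above this point; above the eye a solid bar 24 mm high.
- hook_yellow (a point): yellow hook on the strip: level peg 8 mm thick along x. Point: on its axis, 51 mm before the strip's face. The peg runs to 35 mm beyond it towards -x, then turns up 45 degrees; the tip ends 50 mm from the point, its top 15 mm above the peg axis. z up, y along the strip. A hung eye's centre lies 10 mm below the axis. Hooks 100 mm apart, level at 240 mm.
- white_mid (a point): white steering wheel accessory (flat yoke), white bracket (body 44 x 104 x 54 mm), standing upright, 130 mm tall; may be absent. Point: its middle, 65 mm up; z up, x through the bracket, y along its width. Bracket: plate 10 mm thick (x), 44 mm wide (y), up to the top; eye: a 28 x 28 mm window through it along x, its centre 27 mm above this point; above the eye a solid bar 24 mm high.
- hook_white (a point): white hook on the strip: level peg 8 mm thick along x. Point: on its axis, 51 mm before the strip's face. The peg runs to 35 mm beyond it towards -x, then turns up 45 degrees; the tip ends 50 mm from the point, its top 15 mm above the peg axis. z up, y along the strip. A hung eye's centre lies 10 mm below the axis. Hooks 100 mm apart, level at 240 mm.
- green_mid (a point): black one-hand stick controller, green bracket (body 46 x 46 x 54 mm), standing upright, 130 mm tall; may be absent. Point: its middle, 65 mm up; z up, x through the bracket, y along its width. Bracket: plate 10 mm thick (x), 44 mm wide (y), up to the top; eye: a 28 x 28 mm window through it along x, its centre 27 mm above this point; above the eye a solid bar 24 mm high.
- hook_green (a point): green hook on the strip: level peg 8 mm thick along x. Point: on its axis, 51 mm before the strip's face. The peg runs to 35 mm beyond it towards -x, then turns up 45 degrees; the tip ends 50 mm from the point, its top 15 mm above the peg axis. z up, y along the strip. A hung eye's centre lies 10 mm below the axis. Hooks 100 mm apart, level at 240 mm.
- blue_mid (a point): grey gamepad, blue bracket (body 44 x 108 x 54 mm), standing upright, 130 mm tall; may be absent. Point: its middle, 65 mm up; z up, x through the bracket, y along its width. Bracket: plate 10 mm thick (x), 44 mm wide (y), up to the top; eye: a 28 x 28 mm window through it along x, its centre 27 mm above this point; above the eye a solid bar 24 mm high.
- hook_blue (a point): blue hook on the strip: level peg 8 mm thick along x. Point: on its axis, 51 mm before the strip's face. The peg runs to 35 mm beyond it towards -x, then turns up 45 degrees; the tip ends 50 mm from the point, its top 15 mm above the peg axis. z up, y along the strip. A hung eye's centre lies 10 mm below the axis. Hooks 100 mm apart, level at 240 mm.
- hook_strip (a joint): slide of the grey perforated hook strip along its rail, m: 0.10 is fully home against its end stop (moved to the strip's +y; the brass lug's hole is then in line with the fork's holes); starts at 0.01 to 0.05; rubs with about 3 N and stays where it is left
- tab (a point): the orange tab on the strip's top edge for sliding it: 24 mm long (y, the sliding direction), 15 mm thick (x), standing from 22 mm below to 18 mm above this point (strip top edge is 22 mm below); moves with the strip, same axes as the hooks
- fork (a point): steel fork fixed at the +y end of the rack: centre of the hole at the top face of its upper plate. Two level plates 8 mm thick with a 16 mm gap, 56 mm (x) by 50 mm (y), holes 13 mm across; the brass lug, 8 mm thick with a 13 mm hole, slides into the gap. z up.
- pin_knob (a point): black knob of the steel headed pin, 18 mm across and 32 mm tall; this point is its middle, 20 mm above the collar's underside. z up. At the start the pin stands in a dark wooden block 60 x 60 x 52 mm, its collar resting on the block's top.
- pin_collar (a point): centre of the underside of the pin's collar (22 mm across, 4 mm thick); the shank below is 10 mm thick and 45 mm long with a tapered foot. Seated: this underside rests on the fork's top face
- battery_box: closed translucent battery box, 60 x 90 x 45 mm, on the ledge; leave it alone. Origin: centre of its underside
- game_case: flat green game case, 105 x 170 x 15 mm, on the ledge; leave it alone. Origin: centre of its underside
- mug: blue mug, 90 mm tall, on the ledge; leave it alone. Origin: centre of its underside
- can: drinks can, 115 mm tall, on the ledge; leave it alone. Origin: centre of its underside
- remote: black remote control, 42 x 160 x 18 mm, on the ledge; leave it alone. Origin: centre of its underside
- dongle: small black dongle, 22 x 65 x 12 mm, on the ledge; leave it alone. Origin: centre of its underside

How it is judged:
On the way, in this order (a step that is already met when the one before it is completed fails the run):
1. the hook strip is slid fully home (value of joint hook_strip above 0.096 m), for 0.2 s.
2. the pin is seated through fork and lug (value of joint hook_strip above 0.096 m and horizontal distance between pin_collar and fork below 0.005 m and z of pin_collar in the frame of fork between -0.004 and 0.004 m and angle between pin_collar's own z axis and vertical below 0.1 rad), for 0.3 s.
At the end, for the whole second after the job is handed in: Strip home (joint above 0.096), pin collar on the fork (4 mm in height, 5 mm sideways, upright within 0.1 rad), every present item hanging still on its own colour's hook: eye centre 4 to 17 mm below the peg axis, within 14 mm sideways, between strip and upturned tip, tilt under 0.3 rad (all of step 2 and x of red_mid in the frame of hook_red between -0.037 and 0.05 m and y of red_mid in the frame of hook_red between -0.014 and 0.014 m and z of red_mid in the frame of hook_red between -0.044 and -0.031 m and angle between each of red_mid, yellow_mid, white_mid, green_mid, blue_mid's own z axis and vertical below 0.3 rad and x of yellow_mid in the frame of hook_yellow between -0.037 and 0.05 m and y of yellow_mid in the frame of hook_yellow between -0.014 and 0.014 m and z of yellow_mid in the frame of hook_yellow between -0.044 and -0.031 m and x of white_mid in the frame of hook_white between -0.037 and 0.05 m and y of white_mid in the frame of hook_white between -0.014 and 0.014 m and z of white_mid in the frame of hook_white between -0.044 and -0.031 m and x of green_mid in the frame of hook_green between -0.037 and 0.05 m and y of green_mid in the frame of hook_green between -0.014 and 0.014 m and z of green_mid in the frame of hook_green between -0.044 and -0.031 m and x of blue_mid in the frame of hook_blue between -0.037 and 0.05 m and y of blue_mid in the frame of hook_blue between -0.014 and 0.014 m and z of blue_mid in the frame of hook_blue between -0.044 and -0.031 m and linear speed of each of red, yellow, white, green, blue below 0.03 m/s); the robot touches nothing.
It fails at once if an item hangs while the pin is not in ((z of pin_collar in the frame of fork above 0.012 m or horizontal distance between pin_collar and fork above 0.02 m) and ((x of red_mid in the frame of hook_red between -0.037 and 0.05 m and y of red_mid in the frame of hook_red between -0.014 and 0.014 m and z of red_mid in the frame of hook_red between -0.044 and -0.031 m and angle between red_mid's own z axis and vertical below 0.3 rad) or (x of yellow_mid in the frame of hook_yellow between -0.037 and 0.05 m and y of yellow_mid in the frame of hook_yellow between -0.014 and 0.014 m and z of yellow_mid in the frame of hook_yellow between -0.044 and -0.031 m and angle between yellow_mid's own z axis and vertical below 0.3 rad) or (x of white_mid in the frame of hook_white between -0.037 and 0.05 m and y of white_mid in the frame of hook_white between -0.014 and 0.014 m and z of white_mid in the frame of hook_white between -0.044 and -0.031 m and angle between white_mid's own z axis and vertical below 0.3 rad) or (x of green_mid in the frame of hook_green between -0.037 and 0.05 m and y of green_mid in the frame of hook_green between -0.014 and 0.014 m and z of green_mid in the frame of hook_green between -0.044 and -0.031 m and angle between green_mid's own z axis and vertical below 0.3 rad) or (x of blue_mid in the frame of hook_blue between -0.037 and 0.05 m and y of blue_mid in the frame of hook_blue between -0.014 and 0.014 m and z of blue_mid in the frame of hook_blue between -0.044 and -0.031 m and angle between blue_mid's own z axis and vertical below 0.3 rad))).
It fails at once if a bystander is pushed more than 5 cm (distance of any of battery_box, game_case, mug, can, remote, dongle from where it was at the start of the episode above 0.05 m).
Of red, yellow, white, green, blue only 4 to 5 are there at a start; the rules pass over those that are not, and their reading is None.
At some moment in a run one of red, yellow, white, green, blue may be knocked a few centimetres aside while the robot is not near it.
It also fails if it takes over 210 s, if anything falls off the work surface, if the arm or the gripper's body presses on something with over 40 N, if the wrist force passes 120 N, or if a joint passes its speed limit or range.

## Working session

There is one attempt and no reset: what is moved stays moved. The work goes in short steps, Python scripts to look and compute and a tool call to move; the robot and the scene stay as the last step left them, time stands still between calls to the robot, and variables do not carry over. Pictures are saved under pics/ and viewed, at most 14 in all, crops included, and the job is handed in when it is done.

Besides the shell and the picture viewer there is one more tool, called after "Call:" by a JSON object that holds its "op" and its "data". step_arm: Moves the arm, as the interface text tells. Its arguments: {"type":"object","properties":{"plan":{"type":"array"},"squeeze":{"type":"number"}},"required":["plan"]}

```bash
mkdir -p pics; cat > h.py <<'E'
import numpy as np, cv2
from bench import robot
from scipy.spatial.transform import Rotation as R
def T():
    s=robot.sense(); M=np.eye(4); q=s["ee_rot"]; M[:3,:3]=R.from_quat([q[1],q[2],q[3],q[0]]).as_matrix(); M[:3,3]=s["tool_pos"]; return M
def cam(n):
    c=robot.calibration(n); P=c["pose"] if "pose" in c else T()@np.array(c["hand_eye"]); return c,np.array(P)
def ray(n,u,v):
    c,P=cam(n); d=P[:3,:3]@np.array([(u-c["cx"])/c["fx"],(v-c["cy"])/c["fy"],1]); return P[:3,3],d/np.linalg.norm(d)
def onz(n,u,v,z):
    o,d=ray(n,u,v); return o+d*(z-o[2])/d[2]
def onx(n,u,v,x):
    o,d=ray(n,u,v); return o+d*(x-o[0])/d[0]
def tri(*obs):
    A=np.zeros((3,3));b=np.zeros(3)
    for n,u,v in obs:
        o,d=ray(n,u,v);M=np.eye(3)-np.outer(d,d);A+=M;b+=M@o
    return np.linalg.solve(A,b)
def proj(n,p):
    c,P=cam(n); q=np.linalg.inv(P)@np.append(p,1); return c["fx"]*q[0]/q[2]+c["cx"],c["fy"]*q[1]/q[2]+c["cy"]
def snap(n,f,scale=1.4):
    im=robot.read_camera(n); cv2.imwrite(f"pics/{f}_raw.png",im); cv2.imwrite(f"pics/{f}.png",cv2.resize(im,None,fx=scale,fy=scale,interpolation=cv2.INTER_CUBIC)); return im
E
python3 - <<'E'
from h import *
np.set_printoptions(precision=3,suppress=True)
for n in("scene","top"):
    snap(n,n+"0"); c,P=cam(n); print(n,c["fx"],c["cx"],c["cy"]);print(P)
print(robot.calibration("wrist")); s=robot.sense(); print(s["ee_rot"],s["clock"],s["grip_width"]); print(T())
E
```

```text
scene 443.39949352849504 268.02197747062047 212.76712886243033
[[ 0.359  0.648 -0.672  1.285]
 [ 0.933 -0.245  0.262 -0.259]
 [ 0.005 -0.721 -0.693  0.929]
 [ 0.     0.     0.     1.   ]]
top 426.5146869911627 281.4549904365955 214.40235545026766
[[-0.    -0.991  0.131  0.418]
 [-1.     0.     0.001  0.005]
 [-0.001 -0.131 -0.991  1.13 ]
 [ 0.     0.     0.     1.   ]]
{'fx': 312.88475408535663, 'fy': 312.88475408535663, 'cx': 279.9175403215931, 'cy': 212.52553375957234, 'hand_eye': array([[-0.   , -0.95 , -0.312,  0.082],
       [ 1.   , -0.   ,  0.001,  0.   ],
       [-0.001, -0.312,  0.95 , -0.124],
       [ 0.   ,  0.   ,  0.   ,  1.   ]])}
[-0.     0.143  0.99  -0.001] 0.1 0.08599023422082791
[[-0.959  0.284 -0.     0.192]
 [ 0.284  0.959 -0.001  0.647]
 [-0.    -0.001 -1.     0.25 ]
 [ 0.     0.     0.     1.   ]]
```

View pics/scene0.png

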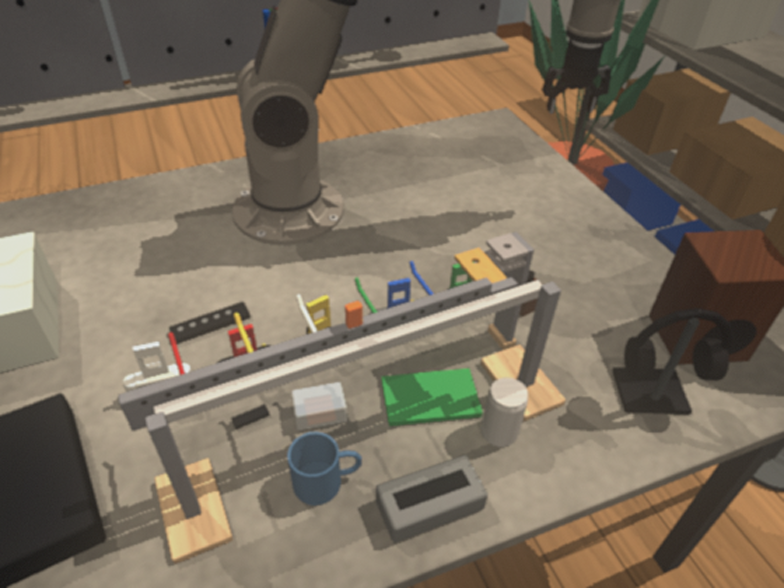

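View pics/top0.png

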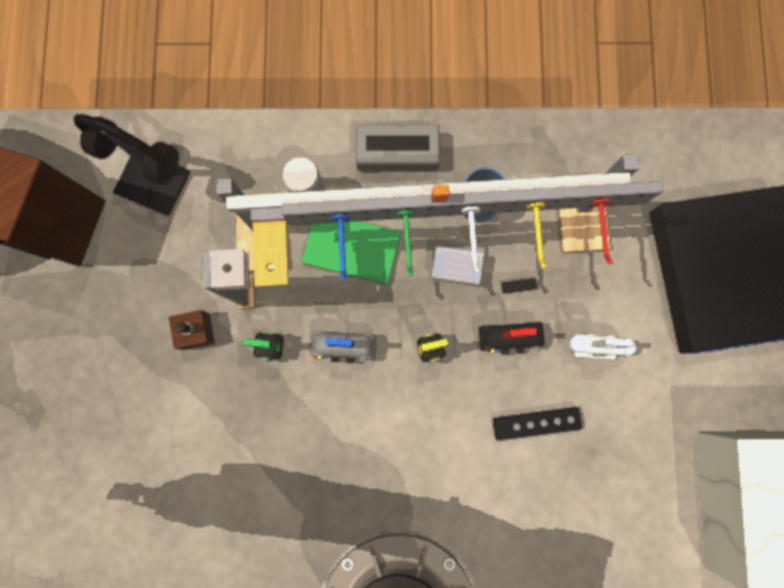

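The scene view shows the rack at the centre with the tab at about (354,313) and the fork at about (510,245). The top view shows:
- Hooks, left to right: blue, green, white, yellow, red, at columns 340 to 605, row about 240.
- Items, left to right: green (265,345), blue (342,345), yellow (432,347), red (512,337), white (602,346). All five are present.
- Pin block at (190,330), fork at (226,268) and tab at (440,193).

```bash
cat >> h.py <<'E'
HS={"red":((0,140,90),(8,255,255)),"yellow":((22,140,90),(32,255,255)),"green":((50,110,60),(75,255,255)),"blue":((105,140,70),(125,255,255)),"orange":((8,170,120),(16,255,255))}
def blobs(im,col,amin=12):
    hsv=cv2.cvtColor(im,cv2.COLOR_BGR2HSV); lo,hi=HS[col]; m=cv2.inRange(hsv,lo,hi)
    n,l,st,ce=cv2.connectedComponentsWithStats(m)
    out=[]
    for i in range(1,n):
        if st[i,4]>=amin:
            pts=np.argwhere(l==i)[:,::-1].astype(np.float32); out.append((st[i,4],ce[i],cv2.minAreaRect(pts),pts))
    return sorted(out,key=lambda t:-t[0])
E
python3 - <<'E'
from h import *
np.set_printoptions(precision=3,suppress=True)
for n in("top","scene"):
    im=cv2.imread(f"pics/{n}0_raw.png")
    for c in HS:
        for a,ce,r,p in blobs(im,c)[:5]: print(n,c,a,ce.round(1),np.round(r[0],1),np.round(r[1],1),round(r[2],1),"bb",p.min(0),p.max(0))
im=cv2.imread("pics/top0_raw.png"); a=cv2.resize(im[120:270,115:295],(800,667//1),interpolation=cv2.INTER_CUBIC)[:600]; 
im2=cv2.imread("pics/scene0_raw.png")
cv2.imwrite("pics/c1.png",np.hstack([cv2.resize(im[125:260,110:260],(400,360),interpolation=cv2.INTER_CUBIC),cv2.resize(im2[160:280,230:400],(400,282),interpolation=cv2.INTER_CUBIC)[:360] if 0 else cv2.resize(im2[160:295,230:380],(400,360),interpolation=cv2.INTER_CUBIC)]))
E
```

```text
top red 213 [430.6 160.3] [429.5 164.5] [45.2 12.1] 88.6 bb [423. 142.] [436. 187.]
top red 154 [371.1 237.4] [370.9 237.3] [ 6.5 24.5] 83.7 bb [359. 234.] [383. 241.]
top yellow 944 [192.8 181.2] [192.9 181.1] [43.9 23.1] 88.3 bb [181. 159.] [205. 203.]
top yellow 198 [384.1 164.6] [386.4 167.2] [46.9 11. ] 79.3 bb [377. 144.] [389. 191.]
top yellow 127 [308.6 246.5] [308.8 246.3] [ 6.4 20.9] 73.3 bb [299. 242.] [319. 252.]
top green 1346 [263.6 178.8] [261.5 179.1] [39.8 38.3] 14.0 bb [246. 158.] [284. 201.]
top green 708 [230.4 176.3] [229. 176.] [34. 26.] 90.0 bb [216. 159.] [242. 193.]
top green 137 [290.3 168.2] [288.5 172.9] [10. 46.] 1.3 bb [284. 150.] [294. 196.]
top green 90 [184.  244.9] [183.1 244.5] [18.4  5.5] 8.1 bb [174. 242.] [192. 248.]
top blue 135 [243.4 171.3] [241.1 175.8] [ 9.9 46. ] 2.5 bb [237. 153.] [247. 199.]
top blue 76 [241.7 244.2] [242. 244.] [ 4. 18.] 90.0 bb [233. 242.] [251. 246.]
top orange 93 [313.9 137.8] [314.  137.5] [ 9. 10.] 90.0 bb [309. 133.] [319. 142.]
scene red 140 [424.8 111.7] [425.7 112.2] [21.9 11.6] 17.1 bb [414. 105.] [436. 119.]
s
[... 585 characters left out ...]
34. 232.]
scene green 1039 [313.4 280.1] [307.9 282.1] [33.  62.4] 84.3 bb [278. 264.] [339. 300.]
scene green 112 [277.8 281.7] [276.  280.1] [19.7  8.5] 61.4 bb [274. 270.] [284. 290.]
scene green 92 [332.7 293.8] [331.7 293.9] [ 4.7 21.8] 78.7 bb [321. 290.] [342. 297.]
scene green 26 [261.7 213.9] [261.3 213.1] [21.1  1.4] 58.0 bb [256. 204.] [267. 222.]
scene blue 21 [189.6   9.7] [189.5  10.5] [7. 3.] 90.0 bb [188.   7.] [191.  14.]
scene blue 19 [285.  201.1] [284.9 201.2] [ 1.6 12.3] 80.5 bb [279. 200.] [291. 203.]
scene blue 16 [301.2 201.5] [301.3 201.6] [18.6  0.6] 53.1 bb [296. 194.] [307. 209.]
scene orange 34 [251.9 218.8] [251.9 218.8] [3.7 8.8] 74.1 bb [248. 216.] [256. 221.]
```

View pics/c1.png

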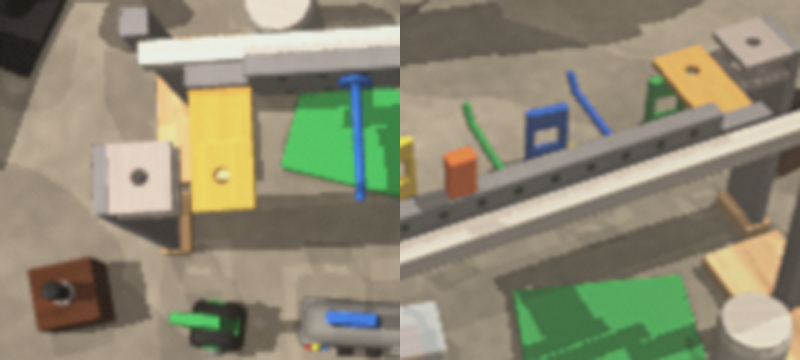

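```bash
python3 - <<'E'
from h import *
np.set_printoptions(precision=4,suppress=True)
f=tri(("top",162.1,191.4),("scene",362.75,175.75)); l=tri(("top",193.2,190.6),("scene",339.5,186.25)); print("fork",f,"lug",l)
print("tab",tri(("top",314,137.5),("scene",252.5,217)), onz("top",314,137.5,.30))
print("red hook tip-ish/base",onz("top",429,142,.24),onz("top",434.5,187,.255))
im=cv2.imread("pics/top0_raw.png")
for c in("red","yellow","green","blue"):
    bs=blobs(im,c); 
    h=[b for b in bs if b[2][0][1]<200 and b[0]<250 and b[0]>100][0]; p=h[3]
    # peg centreline: drop the wide foot at the strip and the upturned end
    v0,v1=p[:,1].min(),p[:,1].max(); rows=np.arange(v0+6,v1-12)
    W=np.array([onz("top",p[p[:,1]==v][:,0].mean(),v,.24) for v in rows if (p[:,1]==v).any()])
    k=np.polyfit(W[:,0],W[:,1],1); tip=p[p[:,1]>=v1-1].mean(0); root=p[p[:,1]<=v0+1].mean(0)
    print(c,"peg yaw",np.degrees(np.arctan(k[0])),"y at x range",W[0],W[-1],"tip",onz("top",*tip,.253),"root",onz("top",*root,.24))
    it=[b for b in bs if b[2][0][1]>230][0]; p=it[3]; w=np.array([onz("top",u,v,.13)[:2] for u,v in p]); r=cv2.minAreaRect(w.astype(np.float32)*1000)
    print("   item",np.array(r[0]),np.array(r[1]),r[2], "bboxcent",(w.max(0)+w.min(0))/2)
m=cv2.inRange(im,(205,205,205),(255,255,255)); m[:230]=0; p=np.argwhere(m[:262,395:470])[:,::-1]+[395,0]
print("white",p.min(0),p.max(0))
print("pin",onz("top",131.4,233.8,.088))
E
```

```text
fork [0.5841 0.2587 0.2482] lug [0.5877 0.1953 0.2369]
tab [ 0.6814 -0.0581  0.3073] [ 0.6836 -0.0591  0.3   ]
red hook tip-ish/base [ 0.6926 -0.3111  0.24  ] [ 0.5912 -0.3128  0.255 ]
red peg yaw 3.822705966165582 y at x range [ 0.6793 -0.3105  0.24  ] [ 0.6223 -0.3143  0.24  ] tip [ 0.5926 -0.3146  0.253 ] root [ 0.6913 -0.3125  0.24  ]
   item [ 495.8669 -203.416 ] [15.2707 57.897 ] 6.305934429168701 bboxcent [ 0.4954 -0.2036]
yellow peg yaw 2.922895419656562 y at x range [ 0.675  -0.2105  0.24  ] [ 0.6137 -0.2139  0.24  ] tip [ 0.5848 -0.2149  0.253 ] root [ 0.6867 -0.2129  0.24  ]
   item [474.7591 -57.4549] [14.9653 48.9765] 16.60755157470703 bboxcent [ 0.4732 -0.0579]
green peg yaw 4.0653762783068075 y at x range [ 0.6619 -0.0109  0.24  ] [ 0.6029 -0.015   0.24  ] tip [ 0.574  -0.0163  0.253 ] root [ 0.6733 -0.0113  0.24  ]
   item [479.0725 237.0853] [43.3643 12.861 ] 81.8994369506836 bboxcent [0.4779 0.2372]
blue peg yaw 4.275323388337388 y at x range [0.6553 0.0887 0.24  ] [0.5965 0.0848 0.24  ] tip [0.5674 0.0834 0.253 ] root [0.667  0.0893 0.24  ]
   item [480.2196  99.0347] [42.2759  9.3685] 89.97949981689453 bboxcent [0.4802 0.099 ]
white [408 239] [453 255]
pin [0.5079 0.3743 0.088 ]
```

```bash
cat >> h.py <<'E'
PSI=3.5
def go(x,y,z,yaw=PSI,verbose=True):
    """shift(cm) and turn for tool pointing down with tool y at angle 90+yaw deg in world"""
    M=T(); a=np.radians(90+yaw); yt=np.array([np.cos(a),np.sin(a),0]); zt=np.array([0,0,-1.]); xt=np.cross(yt,zt)
    Rt=np.stack([xt,yt,zt],1); d=M[:3,:3].T@(np.array([x,y,z])-M[:3,3])*100; r=R.from_matrix(M[:3,:3].T@Rt).as_rotvec()
    print("shift",d.round(2),"turn",r.round(3),"rows",max(np.linalg.norm(d)/5,np.linalg.norm(r)/.15).round(1))
E
python3 -c "
from h import *
go(.192,.647,.42);go(.69,-.125,.42);go(.69,-.125,.297)"
```

```text
shift [ -0.05   0.   -17.03] turn [-0.001 -0.    -0.349] rows 3.4
shift [-69.71 -59.88 -16.96] turn [-0.001 -0.    -0.349] rows 18.7
shift [-69.71 -59.87  -4.66] turn [-0.001 -0.    -0.349] rows 18.4
```

Call:
{"op": "step_arm", "data": {"plan": [[1, [0, 0, -5], [0, 0, -0.14]], [1, [0, 0, -10], [0, 0, -0.28]], [1, [0, 0, -17], [0, 0, -0.35]], [1, [-5, -3, -17], [0, 0, -0.35]], [1, [-69.7, -59.9, -17], [0, 0, -0.35]], [1, [-69.7, -59.9, -17], [0, 0, -0.35]], [1, [-69.7, -59.9, -17], [0, 0, -0.35]], [1, [-69.7, -59.9, -17], [0, 0, -0.35]]]}}

```text
clock: 0.9
tool_pos: [0.3312, 0.4413, 0.4172]
ee_rot: [-0.0, -0.031, 1.0, -0.0]
ft_force: [1.0, -0.3, -0.1]
grip_width: 0.0001
grip_force: 0.0
```

```bash
python3 -c "
from h import *
go(.688,-.125,.42);go(.688,-.125,.297)"
```

```text
shift [-32.1  -58.73  -0.28] turn [-0.    -0.     0.001] rows 13.4
shift [-32.1  -58.73  12.02] turn [-0.    -0.     0.001] rows 13.6
```

Call:
{"op": "step_arm", "data": {"plan": [[1, [-32.1, -58.7, 0], [0, 0, 0]], [1, [-32.1, -58.7, 0], [0, 0, 0]], [1, [-32.1, -58.7, 0], [0, 0, 0]], [1, [-32.1, -58.7, 0], [0, 0, 0]], [1, [-32.1, -58.7, 0], [0, 0, 0]], [1, [-32.1, -58.7, 0], [0, 0, 0]], [1, [-32.1, -58.7, 0], [0, 0, 0]], [1, [-32.1, -58.7, 0], [0, 0, 0]]]}}

```text
clock: 1.7
tool_pos: [0.5444, 0.103, 0.4175]
ee_rot: [0.0, -0.031, 1.0, 0.0]
ft_force: [0.7, 1.5, 0.5]
grip_width: -0.0002
grip_force: 0.0
```

```bash
python3 -c "
from h import *
go(.688,-.125,.42);go(.688,-.125,.297)"
```

```text
shift [-12.91 -23.65  -0.26] turn [0.    0.    0.001] rows 5.4
shift [-12.91 -23.66  12.04] turn [0.    0.    0.001] rows 5.9
```

Call:
{"op": "step_arm", "data": {"plan": [[1, [-12.2, -22.4, 0], [0, 0, 0]], [1, [-12.2, -22.4, 0], [0, 0, 0]], [1, [-12.2, -22.4, 0], [0, 0, 0]], [1, [-12.2, -22.4, 0], [0, 0, 0]], [1, [-12.2, -22.4, 0], [0, 0, 0]], [1, [-12.2, -22.4, 0], [0, 0, 0]], [1, [-12.2, -22.4, 0], [0, 0, 0]]]}}

```text
clock: 2.4
tool_pos: [0.6795, -0.1128, 0.4163]
ee_rot: [-0.001, -0.03, 1.0, -0.0]
ft_force: [-0.9, 0.0, 0.8]
grip_width: 0.0
grip_force: 0.0
```

```bash
python3 -c "
from h import *
print(T()[:3,3]);im=snap('wrist','w1')
go(.688,-.125,.297)
for b in blobs(im,'orange',30): print(b[0],b[1],b[3].min(0),b[3].max(0),onz('wrist',*b[1],.303))
"
```

```text
[ 0.67954373 -0.11281207  0.41626998]
shift [-0.79 -1.45 11.97] turn [ 0.    -0.001  0.   ] rows 2.4
493 [341.70385396 216.13995943] [327. 206.] [360. 234.] [ 0.67513003 -0.06052431  0.303     ]
```

View pics/w1.png

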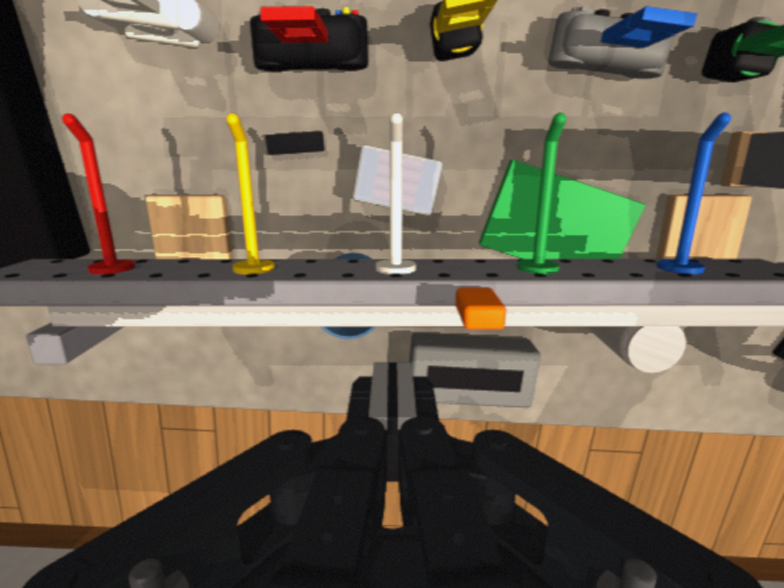

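The wrist view shows the strip lined up, with the tab at (480,308) just to the right of the closed fingers at (392,400). I'll descend beside the tab and push.

Call:
{"op": "step_arm", "data": {"plan": [[1, [-0.3, -1.4, 4], [0, 0, 0]], [1, [-0.3, -1.4, 8], [0, 0, 0]], [1, [-0.3, -1.4, 11.9], [0, 0, 0]], [1, [-0.3, -1.4, 11.9], [0, 0, 0]], [1, [-0.3, 0.5, 11.9], [0, 0, 0]], [1, [-0.3, 1, 11.9], [0, 0, 0]], [1, [-0.3, 2, 11.9], [0, 0, 0]], [1, [-0.3, 3, 11.9], [0, 0, 0]]]}}

```text
clock: 3.25
tool_pos: [0.681, -0.0805, 0.3001]
ee_rot: [0.001, -0.031, 1.0, -0.0]
ft_force: [0.9, -4.2, 4.2]
grip_width: 0.0002
grip_force: 2.2
```

Call:
{"op": "step_arm", "data": {"plan": [[1, [0, 1, 0], [0, 0, 0]], [1, [0, 2, 0], [0, 0, 0]], [1, [0, 3, 0], [0, 0, 0]], [1, [0, 3.7, 0], [0, 0, 0]], [1, [0, 4.2, 0], [0, 0, 0]], [1, [0, 4.4, 0], [0, 0, 0]], [1, [0, 4.4, 0], [0, 0, 0]]]}}

```text
clock: 3.95
tool_pos: [0.6777, -0.0364, 0.2981]
ee_rot: [-0.0, -0.031, 1.0, 0.0]
ft_force: [0.0, 0.0, -0.4]
grip_width: 0.0001
grip_force: 0.0
```

Call:
{"op": "step_arm", "data": {"plan": [[1, [0, 0.5, 0], [0, 0, 0]], [1, [0, 0.9, 0], [0, 0, 0]], [1, [0, 1.2, 0], [0, 0, 0]], [1, [0, 1.5, 0], [0, 0, 0]], [1, [0, 1.8, 0], [0, 0, 0]]]}}

```text
clock: 4.45
tool_pos: [0.6767, -0.0235, 0.2982]
ee_rot: [0.0, -0.029, 1.0, -0.003]
ft_force: [6.9, -32.6, -8.6]
grip_width: 0.0
grip_force: 16.2
```

```bash
python3 -c "
from h import *
im=snap('top','t2')
for b in blobs(im,'orange',30): print(b[0],b[1],onz('top',*b[2][0],.303))
h=blobs(im,'yellow')[0];print(h[1],h[3].min(0),h[3].max(0)); print(robot.sense()['ft_force'])
cv2.imwrite('pics/c2.png',cv2.resize(im[125:260,110:260],(800,600)[:1]+(600,),interpolation=cv2.INTER_CUBIC))
"
```

```text
[354.80327869 166.53551913] [348. 146.] [359. 192.]
[  4.53442191 -23.42578739  -5.58327418]
```

View pics/c2.png

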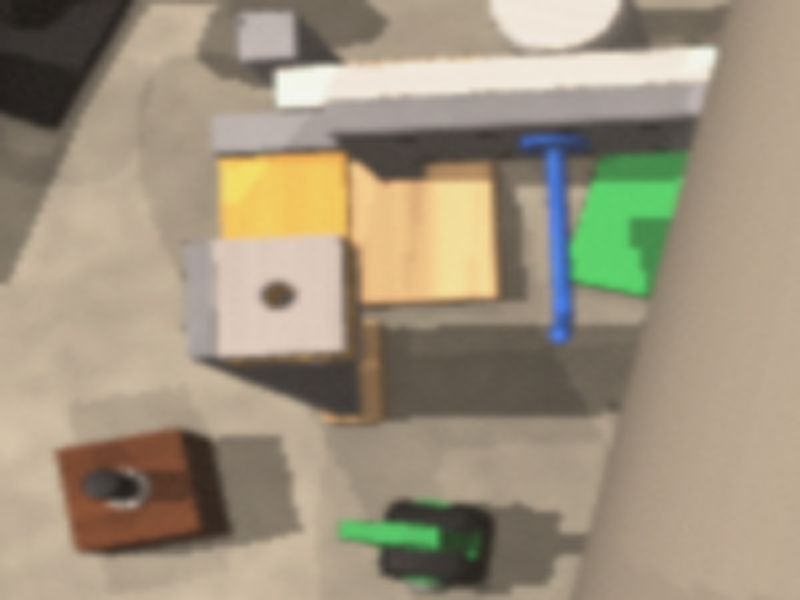

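The pin hole shows brass just beneath it, now in line, and contact with the end stop was felt at 33 N, so the strip is home. Next is the pin: knob at (100,485) and collar at about (127,489) in the crop.

Call:
{"op": "step_arm", "data": {"plan": [[1, [0, -0.5, 0], [0, 0, 0]], [1, [0, -2.5, -2], [0, 0, 0]], [1, [0, -2.5, -7], [0, 0, 0]], [1, [0, -2.5, -10], [0, 0, 0]], [0, [4, 2, -10], [0, 0, 0]], [0, [8, 6, -10], [0, 0, 0]], [0, [11, 10, -10], [0, 0, 0]], [0, [13, 14, -10], [0, 0, 0]]]}}

```text
clock: 5.3
tool_pos: [0.5425, 0.1045, 0.3987]
ee_rot: [0.0, -0.031, 1.0, 0.001]
ft_force: [1.5, 1.6, -0.4]
grip_width: 0.0425
grip_force: 0.0
```

```bash
python3 -c "
from h import *
print(onz('top',128.75,234.1,.088),onz('top',133.8,235,.056))
go(.50,.376,.22)
print(T()[:3,3])"
```

```text
[0.50715259 0.38073017 0.088     ] [0.50759581 0.37940265 0.056     ]
shift [ 2.56 27.35 17.9 ] turn [0.001 0.    0.001] rows 6.6
[0.54246274 0.10446437 0.39872594]
```

Call:
{"op": "step_arm", "data": {"plan": [[0, [2.5, 26.4, 0], [0, 0, 0]], [0, [2.5, 26.4, 0], [0, 0, 0]], [0, [2.5, 26.4, 0], [0, 0, 0]], [0, [2.5, 26.4, 0], [0, 0, 0]], [0, [2.5, 26.4, 4], [0, 0, 0]], [0, [2.5, 26.4, 18], [0, 0, 0]], [0, [2.5, 26.4, 18], [0, 0, 0]], [0, [2.5, 26.4, 18], [0, 0, 0]]]}}

```text
clock: 6.1
tool_pos: [0.5024, 0.3656, 0.2223]
ee_rot: [-0.0, -0.032, 0.999, 0.0]
ft_force: [0.7, 0.9, -0.7]
grip_width: 0.0428
grip_force: 0.0
```

Call:
{"op": "step_arm", "data": {"plan": [[0, [0, 0, 0.3], [0, 0, 0]], [0, [0, 0, 0.3], [0, 0, 0]]]}}

```text
clock: 6.3
tool_pos: [0.5031, 0.3646, 0.2213]
ee_rot: [-0.0, -0.031, 1.0, -0.0]
ft_force: [0.5, -0.2, 1.0]
grip_width: 0.0431
grip_force: 0.0
```

```bash
python3 -c "
from h import *
print(T()[:3,3]);im=snap('wrist','w2')
print(proj('wrist',[.507,.380,.088]))
cv2.imwrite('pics/w2c.png',cv2.resize(im[60:360,140:420],(560,600)))
"
```

```text
[0.50310401 0.36458398 0.22134406]
(np.float64(295.64619334434184), np.float64(213.42717892353016))
```

View pics/w2c.png

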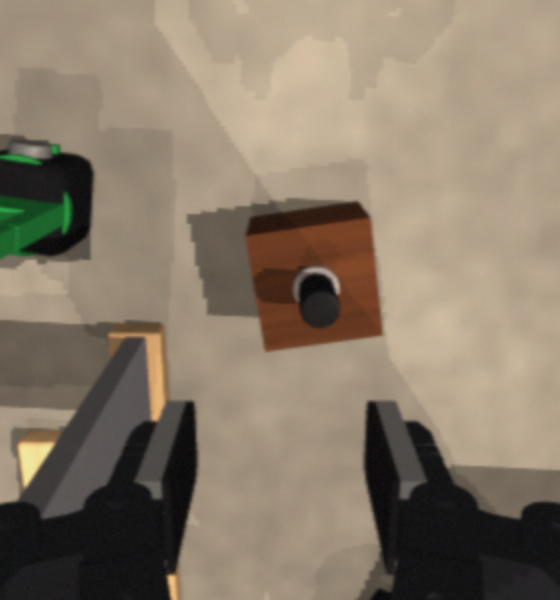

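The knob top is at full-image pixel (300.5,214), with the collar ring around it at (298,204). I'll compute the exact position and the move.

```bash
python3 -c "
from h import *
p=onz('wrist',300.5,214,.088);print(p, onz('wrist',298.3,204.5,.056))
go(p[0],p[1],.13);go(p[0],p[1],.080)"
```

```text
[0.5072662  0.38426198 0.088     ] [0.50829218 0.38427694 0.056     ]
shift [-0.43  1.92  9.29] turn [0.001 0.001 0.001] rows 1.9
shift [-0.43  1.91 14.29] turn [0.001 0.001 0.001] rows 2.9
```

Call:
{"op": "step_arm", "data": {"plan": [[0, [-0.4, 1.9, 4], [0, 0, 0]], [0, [-0.4, 1.9, 9], [0, 0, 0]], [0, [-0.4, 1.9, 12], [0, 0, 0]], [0, [-0.4, 1.9, 14.2], [0, 0, 0]], [0, [-0.4, 1.9, 14.2], [0, 0, 0]], [1, [-0.4, 1.9, 14.2], [0, 0, 0]], [1, [-0.4, 1.9, 14.2], [0, 0, 0]], [1, [-0.4, 1.9, 14.2], [0, 0, 0]]], "squeeze": 50}}

```text
clock: 7.15
tool_pos: [0.5075, 0.3843, 0.0818]
ee_rot: [0.001, -0.031, 1.0, 0.001]
ft_force: [-0.5, -1.8, 8.1]
grip_width: 0.0161
grip_force: 48.6
```

Call:
{"op": "step_arm", "data": {"plan": [[1, [0, 0, 0], [0, 0, 0]], [1, [0, 0, 0], [0, 0, 0]]]}}

```text
clock: 7.35
tool_pos: [0.5076, 0.3843, 0.0818]
ee_rot: [0.002, -0.031, 1.0, 0.001]
ft_force: [0.8, -2.9, 8.4]
grip_width: 0.0163
grip_force: 48.6
```

Call:
{"op": "step_arm", "data": {"plan": [[1, [0, 0, -2], [0, 0, 0]], [1, [0, 0, -5], [0, 0, 0]], [1, [0, 0, -10], [0, 0, 0]], [1, [0, 0, -15], [0, 0, 0]], [1, [0, 0, -20], [0, 0, 0]], [1, [0, 0, -25], [0, 0, 0]], [1, [0, 0, -29], [0, 0, 0]], [1, [0, 0, -29], [0, 0, 0]]]}}

```text
clock: 8.15
tool_pos: [0.5077, 0.3842, 0.3773]
ee_rot: [0.004, -0.031, 1.0, 0.004]
ft_force: [0.3, 0.6, -1.0]
grip_width: 0.0167
grip_force: 48.9
```

```bash
python3 -c "
from h import *
print(robot.sense()['grip_width']);go(.584,.31,.37)"
```

```text
0.016677056586349097
shift [-7.15 -7.89  0.72] turn [0.008 0.008 0.   ] rows 2.1
```

Call:
{"op": "step_arm", "data": {"plan": [[1, [-3.5, -4, 0.7], [0, 0, 0]], [1, [-7.1, -7.9, 0.7], [0, 0, 0]], [1, [-7.1, -7.9, 0.7], [0, 0, 0]], [1, [-7.1, -7.9, 0.7], [0, 0, 0]]]}}

```text
clock: 8.55
tool_pos: [0.583, 0.3071, 0.3631]
ee_rot: [0.001, -0.029, 1.0, 0.0]
ft_force: [-0.9, 0.5, -0.3]
grip_width: 0.0164
grip_force: 48.9
```

```bash
python3 -c "
from h import *
print(T());im=snap('wrist','w3')
print(proj('wrist',[.584,.2587,.248]))
cv2.imwrite('pics/w3c.png',cv2.resize(im[60:360,140:420],(560,600)))
"
```

```text
[[-9.98293240e-01 -5.83815841e-02  1.48213119e-03  5.83028943e-01]
 [-5.83808033e-02  9.98294227e-01  5.64758692e-04  3.07122339e-01]
 [-1.51257452e-03  4.77266776e-04 -9.99998742e-01  3.63124400e-01]
 [ 0.00000000e+00  0.00000000e+00  0.00000000e+00  1.00000000e+00]]
(np.float64(215.81474084279313), np.float64(215.65515127047237))
```

View pics/w3c.png

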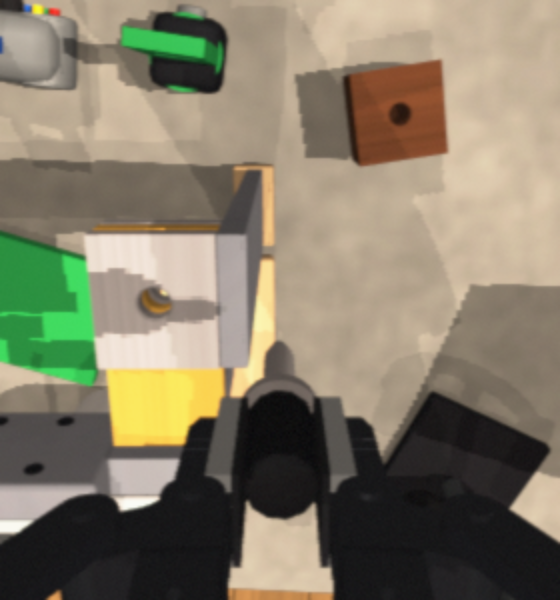

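The fork hole is at full-image pixel (218.5,211). The pin is held upright, with its foot at (280,235).

```bash
python3 -c "
from h import *
M=T()
for d in(.070,.075): print(proj('wrist',(M@[0,0,d,1])[:3]))
for z in (.246,.248,.252):
  p=onz('wrist',218.5,211,z);print(p)
go(p[0],p[1],.35)"
```

```text
(np.float64(278.247324025512), np.float64(238.70097509667949))
(np.float64(278.276550783535), np.float64(235.8393438687407))
[0.58059805 0.26048908 0.246     ]
[0.57992556 0.26085727 0.248     ]
[0.57858058 0.26159366 0.252     ]
shift [ 0.62 -4.71  1.28] turn [ 0.001  0.001 -0.   ] rows 1.0
```

Call:
{"op": "step_arm", "data": {"plan": [[1, [0.4, -2.5, 0.5], [0, 0, 0]], [1, [0.4, -4.7, 1.5], [0, 0, 0]], [1, [0.4, -4.7, 2.5], [0, 0, 0]], [1, [0.4, -4.7, 2.5], [0, 0, 0]], [1, [0.4, -4.7, 2.5], [0, 0, 0]]]}}

```text
clock: 9.1
tool_pos: [0.58, 0.2639, 0.3372]
ee_rot: [-0.0, -0.032, 0.999, 0.0]
ft_force: [0.7, 0.2, 0.4]
grip_width: 0.0159
grip_force: 49.0
```

```bash
python3 -c "
from h import *
M=T();print(M[:3,3]);im=snap('wrist','w4')
print(proj('wrist',(M@[0,0,.075,1])[:3]), 'axis at plane',proj('wrist',(M@[0,0,M[2,3]-.248,1])[:3]))
cv2.imwrite('pics/w4c.png',cv2.resize(im[170:290,220:340],(600,600),interpolation=cv2.INTER_CUBIC))
"
```

```text
[0.58003063 0.26391482 0.33722266]
(np.float64(278.42237868401156), np.float64(235.3945882367696)) axis at plane (np.float64(278.49048001905857), np.float64(227.92855380017158))
```

View pics/w4c.png

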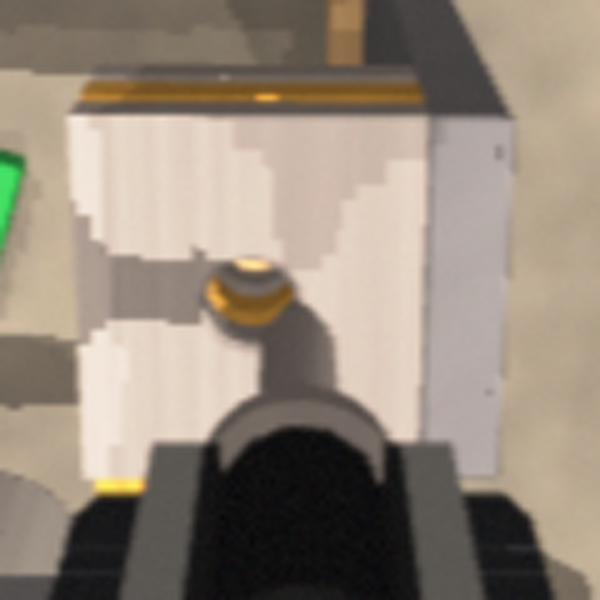

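The hole is at full-image pixel (270,229.8). The pin axis meets the fork plane at about (279.5,228), so I need about 6 mm in -y.

```bash
python3 -c "
from h import *
M=T()
a=onz('wrist',270,229.8,.248);b=onz('wrist',279.5,227.9,.248);print(a,b,(M[:3,:3].T@(a-b))*100)"
```

```text
[0.58186757 0.25788356 0.248     ] [0.57994693 0.26470675 0.248     ] [-1.47860535e-01 -6.93241871e-01 -4.21169346e-04]
```

Call:
{"op": "step_arm", "data": {"plan": [[1, [-0.15, -0.65, 0], [0, 0, 0]], [1, [-0.15, -0.65, 0], [0, 0, 0]], [1, [-0.15, -0.65, 0.5], [0, 0, 0]], [1, [-0.15, -0.65, 1], [0, 0, 0]], [1, [-0.15, -0.65, 1.5], [0, 0, 0]], [1, [-0.15, -0.65, 2], [0, 0, 0]], [1, [-0.15, -0.65, 2], [0, 0, 0]]]}}

```text
clock: 9.85
tool_pos: [0.5823, 0.2557, 0.3158]
ee_rot: [-0.001, -0.031, 1.0, -0.0]
ft_force: [0.6, 0.2, -1.0]
grip_width: 0.0162
grip_force: 48.8
```

```bash
python3 -c "
from h import *
M=T();print(M[:3,3], robot.sense()['ft_force'],robot.sense()['moment']);im=snap('wrist','w5')
cv2.imwrite('pics/w5c.png',cv2.resize(im[170:290,220:340],(400,400),interpolation=cv2.INTER_CUBIC))
"
```

```text
[0.58233108 0.25572973 0.3158427 ] [ 0.62699228  0.18100427 -0.95780646] [ 0.03171991 -0.00057967 -0.04973962]
```

View pics/w5c.png

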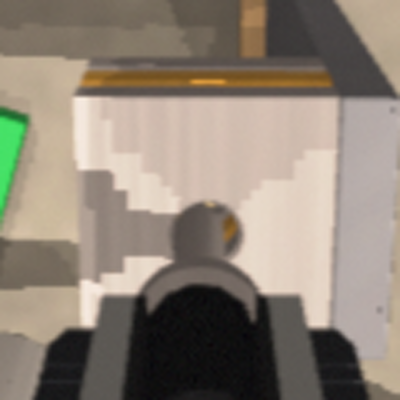

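The foot is in the hole but about 1.8 mm towards -y. I'll correct that while descending gently.

Call:
{"op": "step_arm", "data": {"plan": [[1, [0, 0.17, 0], [0, 0, 0]], [1, [0, 0.17, 0.4], [0, 0, 0]], [1, [0, 0.17, 0.8], [0, 0, 0]], [1, [0, 0.17, 1.2], [0, 0, 0]], [1, [0, 0.17, 1.6], [0, 0, 0]], [1, [0, 0.17, 1.6], [0, 0, 0]]]}}

```text
clock: 10.5
tool_pos: [0.5823, 0.2574, 0.3001]
ee_rot: [-0.0, -0.031, 1.0, -0.0]
ft_force: [0.4, 0.4, 0.1]
grip_width: 0.0164
grip_force: 48.8
```

Call:
{"op": "step_arm", "data": {"plan": [[1, [0, 0, 0.5], [0, 0, 0]], [1, [0, 0, 1], [0, 0, 0]], [1, [0, 0, 1.5], [0, 0, 0]], [1, [0, 0, 1.9], [0, 0, 0]], [1, [0, 0, 2.1], [0, 0, 0]], [1, [0, 0, 2.3], [0, 0, 0]], [1, [0, 0, 2.3], [0, 0, 0]]]}}

```text
clock: 11.2
tool_pos: [0.5828, 0.2574, 0.2806]
ee_rot: [0.001, -0.031, 1.0, 0.001]
ft_force: [-13.8, -4.2, 34.4]
grip_width: 0.016
grip_force: 52.7
```

Call:
{"op": "step_arm", "data": {"plan": [[0.2, [0, 0, -0.1], [0, 0, 0]], [0.2, [0, 0, -0.1], [0, 0, 0]], [0.2, [0, 0, -0.1], [0, 0, 0]], [0.2, [0, 0, -0.1], [0, 0, 0]], [0, [0, 0, -3], [0, 0, 0]], [0, [0, 0, -8], [0, 0, 0]], [0, [0, 0, -11], [0, 0, 0]], [0, [0, 0, -11], [0, 0, 0]]]}}

```text
clock: 12.0
tool_pos: [0.5839, 0.2577, 0.3923]
ee_rot: [0.003, -0.031, 1.0, 0.002]
ft_force: [0.3, -0.7, -0.6]
grip_width: 0.0431
grip_force: 0.0
```

```bash
python3 -c "
from h import *
print(T()[:3,3]);a=snap('wrist','w6');b=snap('scene','s6');t=snap('top','t6')
cv2.imwrite('pics/m6.png',np.hstack([cv2.resize(a[150:300,200:350],(400,400),interpolation=cv2.INTER_CUBIC),cv2.resize(b[120:220,320:420],(400,400),interpolation=cv2.INTER_CUBIC)]))
for c in('red','yellow','green','blue'):
    it=[q for q in blobs(t,c) if q[2][0][1]>230][:1]
    for q in it:
        w=np.array([onz('top',u,v,.13)[:2] for u,v in q[3]]); r=cv2.minAreaRect(w.astype(np.float32)*1000);print(c,r)
"
```

```text
[0.58392361 0.25772506 0.39232838]
red ((495.11199951171875, -206.0019073486328), (15.784123420715332, 52.92366027832031), 6.316831588745117)
yellow ((474.7591247558594, -57.45490264892578), (14.965325355529785, 48.976531982421875), 16.60755157470703)
green ((478.7923889160156, 237.14027404785156), (43.30125045776367, 12.150435447692871), 82.88269805908203)
blue ((480.2196350097656, 99.03466796875), (42.27593994140625, 9.368500709533691), 89.97949981689453)
```

View pics/m6.png

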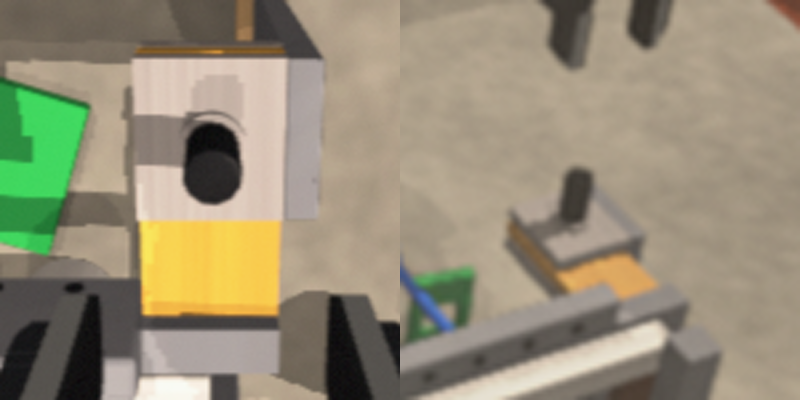

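The pin stands seated on the fork, with its knob upright at (212,175) in the left crop. Now I'll compute the hook targets from the fresh top view.

```bash
cat >> h.py <<'E'
def items(t):
    for c in('red','yellow','green','blue'):
        for q in [q for q in blobs(t,c) if q[2][0][1]>225][:1]:
            w=np.array([onz('top',u,v,.13)[:2] for u,v in q[3]]); (x,y),(a,b),an=cv2.minAreaRect(w.astype(np.float32)*1000)
            yaw=an-90 if a>b else an
            print(c,round(x/1000,4),round(y/1000,4),"size",round(a),round(b),"yaw",round(yaw,1))
E
python3 - <<'E'
from h import *
np.set_printoptions(precision=4,suppress=True)
t=cv2.imread("pics/t6_raw.png"); s=cv2.imread("pics/s6_raw.png"); items(t)
for c in('red','yellow','green','blue'):
    h=[b for b in blobs(t,c) if b[2][0][1]<200 and 60<b[0]<250]
    for b in h:
        p=b[3];v0,v1=p[:,1].min(),p[:,1].max()
        mid=[p[p[:,1]==v][:,0].mean() for v in range(int(v0)+6,int(v1)-12)]
        tip=p[p[:,1]>=v1-1].mean(0); root=p[p[:,1]<=v0+1].mean(0)
        print(c,b[0],"root",onz('top',*root,.24)[:2],"tip",onz('top',*tip,.253)[:2],"mid",onz('top',np.mean(mid),(v0+v1)/2-3,.24)[:2] if mid else 0)
g=cv2.cvtColor(t,cv2.COLOR_BGR2HSV); m=((g[...,1]<40)&(g[...,2]>190)).astype(np.uint8); m[:225]=0
n,l,st,ce=cv2.connectedComponentsWithStats(m)
for i in range(1,n):
    if st[i,4]>30: print("white",st[i],ce[i])
cv2.imwrite("pics/wh.png",cv2.resize(t[225:270,395:465],(700,450),interpolation=cv2.INTER_CUBIC))
E
```

```text
red 0.4951 -0.206 size 16 53 yaw 6.3
yellow 0.4748 -0.0575 size 15 49 yaw 16.6
green 0.4788 0.2371 size 43 12 yaw -7.1
blue 0.4802 0.099 size 42 9 yaw -0.0
red 200 root [ 0.6886 -0.25  ] tip [ 0.5886 -0.2524] mid [ 0.6463 -0.2493]
yellow 203 root [ 0.6824 -0.1488] tip [ 0.5805 -0.1534] mid [ 0.6387 -0.1499]
yellow 115 root [0.6491 0.243 ] tip [0.6166 0.2399] mid 0
blue 106 root [0.6624 0.1547] tip [0.5632 0.1458] mid [0.6204 0.1492]
white [408 238  47  19 620] [430.3855 246.8677]
white [ 526  314   34  106 3175] [544.4337 364.1581]
white [244 399   9   9  61] [248.     402.8852]
white [316 398   9   9  49] [319.6735 402.1429]
```

```bash
python3 -c "
from h import *
go(.479,.238,.39,-7.1);go(.479,.238,.20,-7.1);go(.479,.238,.117,-7.1)"
```

```text
shift [10.43 -1.3  -0.28] turn [-0.    -0.001  0.186] rows 2.1
shift [10.41 -1.29 18.72] turn [-0.    -0.001  0.186] rows 4.3
shift [10.4  -1.29 27.02] turn [-0.    -0.001  0.186] rows 5.8
```

View pics/wh.png

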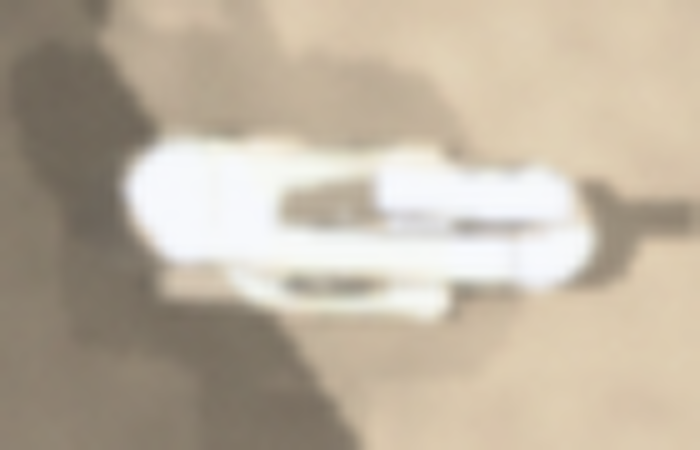

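The white bracket's top bar is at about full-image pixel (442.8,244.6). Now I'll grasp green.

Call:
{"op": "step_arm", "data": {"plan": [[-1, [5, -0.6, 0], [0, 0, 0.1]], [-1, [10, -1.3, 0], [0, 0, 0.186]], [-1, [10.4, -1.3, 5], [0, 0, 0.186]], [-1, [10.4, -1.3, 10], [0, 0, 0.186]], [-1, [10.4, -1.3, 15], [0, 0, 0.186]], [-1, [10.4, -1.3, 20], [0, 0, 0.186]], [-1, [10.4, -1.3, 20], [0, 0, 0.186]], [-1, [10.4, -1.3, 20], [0, 0, 0.186]]]}}

```text
clock: 12.95
tool_pos: [0.4793, 0.2376, 0.1879]
ee_rot: [-0.001, 0.062, 0.998, -0.001]
ft_force: [1.8, 0.1, 1.3]
grip_width: 0.0857
grip_force: 0.0
```

```bash
python3 -c "
from h import *
print(T()[:3,3]);im=snap('wrist','w7',1.0)
go(.479,.238,.117,-7.1)
b=blobs(im,'green',60)
for q in b[:3]: print(q[0],q[2])
print(proj('wrist',[.479,.238,.13]))
"
```

```text
[0.47934705 0.23760131 0.18792559]
shift [ 0.12 -0.03  7.23] turn [ 0.     0.001 -0.   ] rows 1.4
3957 ((210.12310791015625, 356.9862365722656), (76.87640380859375, 68.25098419189453), 6.1701741218566895)
2943 ((281.40631103515625, 220.98622131347656), (54.273902893066406, 68.19810485839844), 88.05851745605469)
323 ((112.39189147949219, 319.85137939453125), (16.248241424560547, 34.18748092651367), 53.97262954711914)
(np.float64(278.2400932019296), np.float64(243.74686124712974))
```

View pics/w7.png

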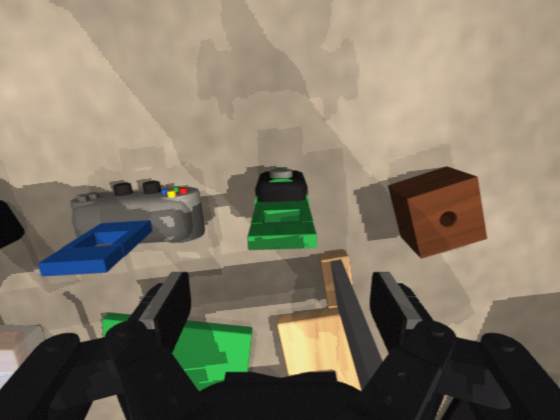

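The green bar is centred between the fingers at (282,241). Descending and gripping.

Call:
{"op": "step_arm", "data": {"plan": [[-1, [0.2, 0.2, 4], [0, 0, 0]], [-1, [0.2, 0.2, 7.1], [0, 0, 0]], [-1, [0.2, 0.2, 7.1], [0, 0, 0]], [1, [0.2, 0.2, 7.1], [0, 0, 0]], [1, [0.2, 0.2, 7.1], [0, 0, 0]], [1, [0.2, 0.2, 7.1], [0, 0, 0]], [1, [0.2, 0.2, 7.1], [0, 0, 0]], [1, [0.2, 0.2, 7.1], [0, 0, 0]]], "squeeze": 60}}

```text
clock: 13.8
tool_pos: [0.479, 0.2405, 0.119]
ee_rot: [0.001, 0.062, 0.998, 0.001]
ft_force: [-2.5, -3.6, 19.0]
grip_width: 0.0429
grip_force: 58.9
```

Call:
{"op": "step_arm", "data": {"plan": [[1, [0, 0, -2], [0, 0, 0]], [1, [0, 0, -5], [0, 0, 0]], [1, [0, 0, -9], [0, 0, 0]], [1, [0, 0, -13], [0, 0, 0]], [1, [0, 0, -16.5], [0, 0, -0.05]], [1, [0, -4, -16.5], [0, 0, -0.14]], [1, [0, -8, -16.5], [0, 0, -0.185]], [1, [0, -8, -16.5], [0, 0, -0.185]]]}}

```text
clock: 14.6
tool_pos: [0.4677, 0.1559, 0.2832]
ee_rot: [0.001, -0.029, 1.0, 0.0]
ft_force: [0.2, 0.6, -0.7]
grip_width: 0.0429
grip_force: 61.8
```

```bash
python3 -c "
from h import *
print(T()[:3,3],robot.sense()['grip_width']);
go(.53,.05,.272);go(.61,.05,.272);go(.61,.05,.255)"
```

```text
[0.46771641 0.15587589 0.28324797] 0.04290401248140453
shift [ -5.61 -10.93   1.12] turn [ 0.001  0.001 -0.004] rows 2.5
shift [-13.6  -11.39   1.13] turn [ 0.001  0.001 -0.004] rows 3.6
shift [-13.59 -11.39   2.83] turn [ 0.001  0.001 -0.004] rows 3.6
```

Call:
{"op": "step_arm", "data": {"plan": [[1, [-1, -4, 0], [0, 0, 0]], [1, [-3, -7.5, 0.5], [0, 0, 0]], [1, [-5, -10.5, 1], [0, 0, 0]], [1, [-5.2, -11, 1], [0, 0, 0]], [1, [-5.2, -11, 1], [0, 0, 0]]]}}

```text
clock: 15.1
tool_pos: [0.5268, 0.0532, 0.2723]
ee_rot: [0.0, -0.029, 1.0, -0.0]
ft_force: [-0.5, 0.0, -0.9]
grip_width: 0.0434
grip_force: 61.9
```

```bash
python3 -c "
from h import *
print(T()[:3,3]);a=snap('wrist','w8');b=snap('scene','s8')
cv2.imwrite('pics/m8.png',np.hstack([cv2.resize(a[130:380,170:400],(368,400)),cv2.resize(b[130:300,170:340],(400,400))]))
go(.53,.05,.272);go(.61,.055,.272)
"
```

```text
[0.52683182 0.05322752 0.27233969]
shift [-0.35 -0.54  0.02] turn [0.001 0.    0.001] rows 0.1
shift [-8.36 -0.53  0.02] turn [0.001 0.    0.001] rows 1.7
```

View pics/m8.png

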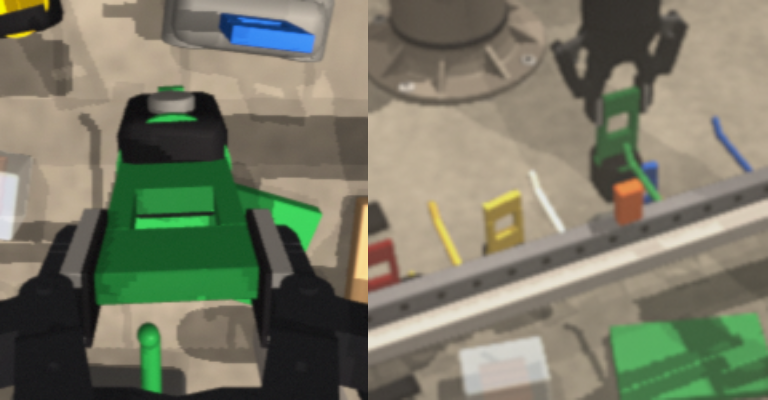

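The item is held level. The hook tip appears at crop (148,330), left of the bracket centre at about 178, so I'll compute the offset.

```bash
python3 -c "
from h import *
M=T();p=onz('wrist',262.5,336,.253);print(p,M[:3,:3].T@(p-M[:3,3])*100)"
```

```text
[0.56325255 0.04887271 0.253     ] [-3.65934433 -0.85508013  1.92187023]
```

Call:
{"op": "step_arm", "data": {"plan": [[1, [0, -0.8, 0], [0, 0, 0]], [1, [-1, -0.8, 0], [0, 0, 0]], [1, [-2.5, -0.8, 0], [0, 0, 0]], [1, [-4, -0.8, 0], [0, 0, 0]], [1, [-5.5, -0.8, 0], [0, 0, 0]], [1, [-7, -0.8, 0], [0, 0, 0]], [1, [-8.4, -0.8, 0], [0, 0, 0]], [1, [-8.4, -0.8, 0], [0, 0, 0]]]}}

```text
clock: 16.0
tool_pos: [0.6124, 0.052, 0.2715]
ee_rot: [0.0, -0.031, 1.0, -0.0]
ft_force: [-1.3, 0.7, -1.8]
grip_width: 0.0428
grip_force: 61.8
```

Call:
{"op": "step_arm", "data": {"plan": [[1, [0, 0, 0.7], [0, 0, 0]], [1, [0, 0, 1.3], [0, 0, 0]], [1, [0, 0, 1.6], [0, 0, 0]], [1, [0, 0, 1.6], [0, 0, 0]], [-0.5, [0, 0, 1.6], [0, 0, 0]], [-0.5, [0, 0, 1.6], [0, 0, 0]], [-0.5, [0, 0, 1.6], [0, 0, 0]], [-0.5, [0, 0, 0], [0, 0, 0]]]}}

```text
clock: 16.8
tool_pos: [0.6098, 0.0515, 0.2702]
ee_rot: [-0.002, -0.031, 1.0, -0.0]
ft_force: [-0.3, -0.2, 1.0]
grip_width: 0.0639
grip_force: 0.0
```

Call:
{"op": "step_arm", "data": {"plan": [[-0.5, [0, 0, -4], [0, 0, 0]], [-0.5, [0, 0, -8], [0, 0, 0]], [-0.5, [1, 0, -11], [0, 0, 0]], [-0.5, [5, 0, -11], [0, 0, 0]], [-0.5, [9, 2, -11], [0, 0, 0]], [-0.5, [12, 4, -11], [0, 0, 0]], [-0.5, [13, 5, -11], [0, 0, 0]], [-0.5, [13, 5, -11], [0, 0, 0]]]}}

```text
clock: 17.6
tool_pos: [0.4767, 0.0947, 0.3821]
ee_rot: [0.0, -0.032, 0.999, 0.001]
ft_force: [1.2, -0.6, 0.4]
grip_width: 0.0643
grip_force: 0.0
```

```bash
python3 -c "
from h import *
print(T()[:3,3]);a=snap('wrist','w9');b=snap('scene','s9');t=snap('top','t9');items(t)
cv2.imwrite('pics/m9.png',np.hstack([cv2.resize(a[130:420,150:430],(386,400)),cv2.resize(b[130:300,190:360],(400,400))]))
go(.480,.099,.36,0)
go(.480,.099,.117,0)
"
```

```text
[0.47673006 0.09468854 0.38211716]
red 0.4958 -0.2079 size 15 48 yaw 6.3
yellow 0.4745 -0.0575 size 14 49 yaw 17.0
shift [-0.17  0.61  2.19] turn [-0.     0.     0.061] rows 0.5
shift [-0.17  0.61 26.49] turn [-0.     0.     0.061] rows 5.3
```

View pics/m9.png

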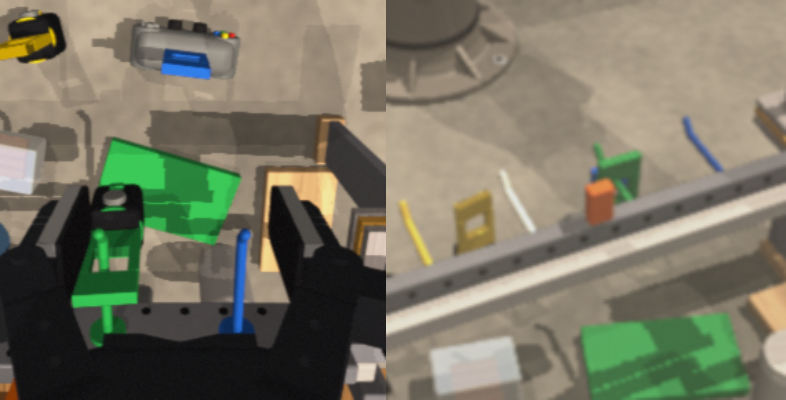

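Green hangs properly on the green hook: the wrist crop shows the eye over the peg at (100,270). The picture quota is now used up, so the remaining checks will be numeric. Blue is next.

Call:
{"op": "step_arm", "data": {"plan": [[-1, [-0.2, 0.7, 4], [0, 0, 0.06]], [-1, [-0.2, 0.7, 9], [0, 0, 0.06]], [-1, [-0.2, 0.7, 14], [0, 0, 0.06]], [-1, [-0.2, 0.7, 19], [0, 0, 0.06]], [-1, [-0.2, 0.7, 19], [0, 0, 0.06]], [-1, [-0.2, 0.7, 19], [0, 0, 0.06]]]}}

```text
clock: 18.35
tool_pos: [0.4803, 0.0996, 0.1924]
ee_rot: [-0.001, 0.0, 1.0, -0.001]
ft_force: [0.9, 0.2, 1.1]
grip_width: 0.0855
grip_force: 0.0
```

```bash
cat >> h.py <<'E'
def bar(col,ztop=.13):
    """top face of the bracket in the wrist picture: brightest part of the lowest rows of the colour blob nearest the image centre"""
    im=robot.read_camera('wrist'); M=T()
    bs=[b for b in blobs(im,col,150)]; b=min(bs,key=lambda q:np.hypot(*(q[1]-[280,230])))
    p=b[3]; v1=np.percentile(p[:,1],99); low=p[p[:,1]>v1-5]; u0,u1=low[:,0].min(),low[:,0].max()
    e=onz('wrist',(u0+u1)/2,v1,ztop); L=onz('wrist',u0,v1-2,ztop); Rr=onz('wrist',u1,v1-2,ztop)
    print(col,"area",b[0],"u",u0,u1,"vmax",v1,"far edge mid",e.round(4),"width",np.linalg.norm(L-Rr).round(4))
E
python3 -c "
from h import *
print(T()[:3,3]); bar('blue'); go(.480,.099,.117,0)"
```

```text
[0.48030884 0.09960038 0.19243765]
blue area 2715 u 249.0 315.0 vmax 246.0 far edge mid [0.4835 0.1025 0.13  ] width 0.043
shift [ 0.11 -0.11  7.66] turn [-0.     0.001  0.   ] rows 1.5
```

Call:
{"op": "step_arm", "data": {"plan": [[-1, [0.2, 0.25, 4], [0, 0, 0]], [-1, [0.2, 0.25, 7.4], [0, 0, 0]], [-1, [0.2, 0.25, 7.4], [0, 0, 0]], [1, [0.2, 0.25, 7.4], [0, 0, 0]], [1, [0.2, 0.25, 7.4], [0, 0, 0]], [1, [0.2, 0.25, 7.4], [0, 0, 0]], [1, [0.2, 0.25, 7.4], [0, 0, 0]], [1, [0.2, 0.25, 7.4], [0, 0, 0]]]}}

```text
clock: 19.2
tool_pos: [0.479, 0.1028, 0.1199]
ee_rot: [0.001, -0.0, 1.0, 0.001]
ft_force: [-1.5, -4.6, 16.7]
grip_width: 0.0429
grip_force: 58.9
```

Call:
{"op": "step_arm", "data": {"plan": [[1, [0, 0, -2], [0, 0, 0]], [1, [0, 0, -5], [0, 0, 0]], [1, [0, 0, -9], [0, 0, 0]], [1, [0, 0, -13], [0, 0, 0]], [1, [0, 0, -16.5], [0, 0, -0.03]], [1, [-1.5, 2, -16.2], [0, 0, -0.06]], [1, [-3.5, 4, -15.8], [0, 0, -0.06]], [1, [-3.5, 4, -15.8], [0, 0, -0.06]]]}}

```text
clock: 20.0
tool_pos: [0.514, 0.1457, 0.2766]
ee_rot: [0.001, -0.032, 0.999, 0.0]
ft_force: [0.1, -0.6, -2.7]
grip_width: 0.0433
grip_force: 62.3
```

```bash
python3 -c "
from h import *
print(T()[:3,3]); go(.520,.144,.272); go(.605,.149,.272)
im=robot.read_camera('wrist')
for b in blobs(im,'blue',20)[:4]: print(b[0],b[3].min(0),b[3].max(0),b[1])
print('tip pred',proj('wrist',[.563,.146,.253]))"
```

```text
[0.51396472 0.14570924 0.27659599]
shift [-0.59 -0.21  0.46] turn [0.001 0.002 0.003] rows 0.2
shift [-9.11 -0.25  0.48] turn [0.001 0.002 0.003] rows 1.8
6997 [229. 232.] [330. 321.] [279.44890667 280.18393597]
431 [268. 337.] [279. 377.] [273.92807425 357.27146172]
70 [321. 194.] [330. 201.] [325.84285714 197.42857143]
tip pred (np.float64(276.1151032235205), np.float64(350.2048750046406))
```

Call:
{"op": "step_arm", "data": {"plan": [[1, [-0.3, -0.3, 0.4], [0, 0, 0]], [1, [-1.5, -0.3, 0.4], [0, 0, 0]], [1, [-3, -0.3, 0.4], [0, 0, 0]], [1, [-4.5, -0.3, 0.4], [0, 0, 0]], [1, [-6, -0.3, 0.4], [0, 0, 0]], [1, [-7.5, -0.3, 0.4], [0, 0, 0]], [1, [-9, -0.3, 0.4], [0, 0, 0]], [1, [-9, -0.3, 0.4], [0, 0, 0]]]}}

```text
clock: 20.85
tool_pos: [0.6044, 0.1448, 0.2717]
ee_rot: [0.0, -0.03, 1.0, -0.0]
ft_force: [0.1, -0.6, -2.4]
grip_width: 0.0429
grip_force: 62.3
```

Call:
{"op": "step_arm", "data": {"plan": [[1, [0, 0, 0.7], [0, 0, 0]], [1, [0, 0, 1.3], [0, 0, 0]], [1, [0, 0, 1.6], [0, 0, 0]], [1, [0, 0, 1.6], [0, 0, 0]], [-0.5, [0, 0, 1.6], [0, 0, 0]], [-0.5, [0, 0, 1.6], [0, 0, 0]], [-0.5, [0, 0, 1.6], [0, 0, 0]], [-0.5, [0, 0, 0], [0, 0, 0]]]}}

```text
clock: 21.65
tool_pos: [0.6015, 0.1455, 0.2701]
ee_rot: [-0.002, -0.031, 1.0, -0.001]
ft_force: [0.2, 1.2, -0.0]
grip_width: 0.0643
grip_force: 0.0
```

Call:
{"op": "step_arm", "data": {"plan": [[-0.5, [0, 0, -4], [0, 0, 0]], [-0.5, [0, 0, -8], [0, 0, 0]], [-0.5, [1, 0, -11], [0, 0, 0]], [-0.5, [5, -4, -11], [0, 0, 0]], [-0.5, [9, -8, -11], [0, 0, 0]], [-0.5, [11, -12, -11], [0, 0, 0]], [-0.5, [12, -16, -11], [0, 0, 0]], [-0.5, [12, -16, -11], [0, 0, 0]]]}}

```text
clock: 22.45
tool_pos: [0.4909, -0.0276, 0.3825]
ee_rot: [0.001, -0.027, 1.0, 0.001]
ft_force: [0.6, 0.7, 0.9]
grip_width: 0.064
grip_force: 0.0
```

```bash
python3 -c "
from h import *
np.set_printoptions(precision=4,suppress=True)
print(T()[:3,3]); t=snap('top','t10'); items(t)
for c in('green','blue'):
    for b in blobs(t,c,20)[:3]:
        w=np.array([onz('top',u,v,.268)[:2] for u,v in b[3]])
        print(c,b[0],np.round(b[2][0]),w.min(0),w.max(0))
print('white',onz('top',442.8,244.6,.13)); go(.4745,-.0575,.36,17)"
```

```text
[ 0.4909 -0.0276  0.3825]
green 733 [237. 177.] [0.57   0.0612] [0.65   0.1353]
blue 158 [214. 169.] [0.5993 0.1246] [0.6543 0.166 ]
blue 76 [217. 192.] [0.5597 0.1286] [0.5951 0.1492]
white [ 0.4786 -0.3712  0.13  ]
shift [ 1.91 -3.21  2.23] turn [ 0.001  0.001 -0.24 ] rows 1.6
```

Call:
{"op": "step_arm", "data": {"plan": [[-1, [1, -1.6, 3], [0, 0, -0.12]], [-1, [1.9, -3.1, 8], [0, 0, -0.24]], [-1, [1.9, -3.1, 13], [0, 0, -0.24]], [-1, [1.9, -3.1, 19], [0, 0, -0.24]], [-1, [1.9, -3.1, 19], [0, 0, -0.24]], [-1, [1.9, -3.1, 19], [0, 0, -0.24]]]}}

```text
clock: 23.1
tool_pos: [0.475, -0.0533, 0.1909]
ee_rot: [-0.002, -0.15, 0.989, -0.0]
ft_force: [-0.1, -0.4, 1.1]
grip_width: 0.0854
grip_force: 0.0
```

```bash
python3 -c "
from h import *
print(T()[:3,3]); bar('yellow'); go(.4745,-.0575,.117,17)"
```

```text
[ 0.47501189 -0.05329385  0.19094528]
yellow area 2470 u 284.0 354.0 vmax 202.0 far edge mid [ 0.4422 -0.037   0.13  ] width 0.0433
shift [ 0.27 -0.34  7.56] turn [-0.001 -0.001  0.005] rows 1.5
```

```bash
cat >> h.py <<'E'
def bar2(col,ztop=.13):
    im=robot.read_camera('wrist')
    b=min(blobs(im,col,150),key=lambda q:np.hypot(*(q[1]-[280,230]))); p=b[3]
    hull=cv2.convexHull(p)[:,0]; cols=np.arange(p[:,0].min()+4,p[:,0].max()-3)
    e=np.array([onz('wrist',u,p[p[:,0]==u][:,1].max(),ztop) for u in cols if (p[:,0]==u).any()])
    k=np.polyfit(e[:,1],e[:,0],1); r=e[:,0]-np.polyval(k,e[:,1]); g=abs(r)<.003; k=np.polyfit(e[g,1],e[g,0],1)
    print(col,"far edge from",e[0].round(4),"to",e[-1].round(4),"yaw",np.degrees(-np.arctan(k[0])).round(1),"inl",g.mean().round(2),"mid",e.mean(0).round(4))
E
python3 -c "
from h import *
bar2('yellow'); t=snap('top','t11'); items(t)
im=robot.read_camera('wrist')
for b in blobs(im,'yellow',80): print(b[0],b[3].min(0),b[3].max(0))"
```

```text
yellow far edge from [ 0.4476 -0.0576  0.13  ] to [ 0.4349 -0.0187  0.13  ] yaw 19.2 inl 1.0 mid [ 0.4414 -0.0381  0.13  ]
red 0.4967 -0.2137 size 15 37 yaw 9.4
2397 [281. 154.] [355. 198.]
82 [296. 138.] [320. 142.]
```

Yellow was knocked about 4 cm aside, and both wrist measurements agree on its new position. Re-targeting.

```bash
python3 -c "
from h import *
bar2('yellow');go(.4367,-.0395,.117,19)"
```

```text
yellow far edge from [ 0.4465 -0.0579  0.13  ] to [ 0.4332 -0.0193  0.13  ] yaw 19.1 inl 1.0 mid [ 0.4401 -0.0385  0.13  ]
shift [3.43 2.51 7.66] turn [-0.     0.003 -0.03 ] rows 1.8
```

Call:
{"op": "step_arm", "data": {"plan": [[-1, [2, 1.5, 0], [0, 0, -0.03]], [-1, [3.45, 2.5, 0], [0, 0, -0.03]], [-1, [3.45, 2.5, 0], [0, 0, -0.03]]]}}

```text
clock: 23.65
tool_pos: [0.4341, -0.0393, 0.1928]
ee_rot: [0.001, -0.165, 0.986, 0.001]
ft_force: [-0.3, 0.0, -0.3]
grip_width: 0.0855
grip_force: 0.0
```

```bash
python3 -c "
from h import *
print(T()[:3,3]);bar2('yellow');go(.4367,-.0395,.117,19)"
```

```text
[ 0.43410866 -0.03934549  0.192842  ]
yellow far edge from [ 0.4476 -0.0556  0.13  ] to [ 0.4353 -0.0197  0.13  ] yaw 19.0 inl 1.0 mid [ 0.4415 -0.0376  0.13  ]
shift [-0.1  -0.06  7.6 ] turn [0.001 0.003 0.   ] rows 1.5
```

Call:
{"op": "step_arm", "data": {"plan": [[-1, [-0.2, 0, 4], [0, 0, 0]], [-1, [-0.2, 0, 7.4], [0, 0, 0]], [-1, [-0.2, 0, 7.4], [0, 0, 0]], [1, [-0.2, 0, 7.4], [0, 0, 0]], [1, [-0.2, 0, 7.4], [0, 0, 0]], [1, [-0.2, 0, 7.4], [0, 0, 0]], [1, [-0.2, 0, 7.4], [0, 0, 0]], [1, [-0.2, 0, 7.4], [0, 0, 0]]]}}

```text
clock: 24.5
tool_pos: [0.4384, -0.0393, 0.1195]
ee_rot: [0.002, -0.165, 0.986, 0.0]
ft_force: [-1.7, -2.1, 16.3]
grip_width: 0.0429
grip_force: 59.2
```

Call:
{"op": "step_arm", "data": {"plan": [[1, [0, 0, -2], [0, 0, 0]], [1, [0, 0, -5], [0, 0, 0]], [1, [0, 0, -9], [0, 0, 0]], [1, [0, 0, -13], [0, 0, 0]], [1, [0, 0, -15.8], [0, 0, 0.1]], [1, [-1, -3, -15.8], [0, 0, 0.2]], [1, [-2, -6, -15.8], [0, 0, 0.27]], [1, [-2, -6, -15.8], [0, 0, 0.27]]]}}

```text
clock: 25.3
tool_pos: [0.4772, -0.0923, 0.2773]
ee_rot: [0.002, -0.028, 1.0, -0.0]
ft_force: [0.5, 0.3, -1.2]
grip_width: 0.0427
grip_force: 62.1
```

```bash
python3 -c "
from h import *
print(T()[:3,3]); go(.535,-.155,.273); go(.622,-.150,.273)"
```

```text
[ 0.47715447 -0.09231566  0.27730619]
shift [-5.43 -6.58  0.45] turn [-0.001  0.003 -0.005] rows 1.7
shift [-14.14  -6.57   0.48] turn [-0.001  0.003 -0.005] rows 3.1
```

Call:
{"op": "step_arm", "data": {"plan": [[1, [-2, -3.3, 0.2], [0, 0, 0]], [1, [-4, -6.4, 0.4], [0, 0, 0]], [1, [-4.6, -6.6, 0.4], [0, 0, 0]], [1, [-4.6, -6.6, 0.4], [0, 0, 0]]]}}

```text
clock: 25.7
tool_pos: [0.5256, -0.153, 0.2721]
ee_rot: [-0.0, -0.03, 1.0, -0.0]
ft_force: [-0.1, 0.3, -0.6]
grip_width: 0.043
grip_force: 62.5
```

```bash
cat >> h.py <<'E'
def tip(col):
    im=robot.read_camera('wrist')
    for b in blobs(im,col,20)[:4]:
        p=b[3]; print(b[0],p.min(0),p.max(0),"top-end",p[p[:,1]<=p[:,1].min()+6].mean(0).round(1),onz('wrist',*p[p[:,1]<=p[:,1].min()+6].mean(0),.251).round(4))
E
python3 -c "
from h import *
print(T()[:3,3]); tip('yellow'); go(.622,-.150,.273)"
```

```text
[ 0.52561053 -0.15303126  0.27209101]
7192 [229. 221.] [331. 317.] top-end [283.7 224.5] [ 0.4966 -0.1511  0.251 ]
309 [266. 352.] [279. 377.] top-end [272.5 355.6] [ 0.5768 -0.1523  0.251 ]
159 [264. 200.] [295. 205.] top-end [279.6 202.8] [ 0.4856 -0.1538  0.251 ]
75 [266. 264.] [293. 267.] top-end [279.2 265. ] [ 0.5189 -0.152   0.251 ]
shift [-9.69 -0.36 -0.1 ] turn [ 0. -0. -0.] rows 1.9
```

Call:
{"op": "step_arm", "data": {"plan": [[1, [-0.6, -0.3, 0], [0, 0, 0]], [1, [-2, -0.3, 0], [0, 0, 0]], [1, [-3.5, -0.3, 0], [0, 0, 0]], [1, [-5, -0.3, 0], [0, 0, 0]], [1, [-6.5, -0.3, 0], [0, 0, 0]], [1, [-8, -0.3, 0], [0, 0, 0]], [1, [-9.5, -0.3, 0], [0, 0, 0]], [1, [-9.5, -0.3, 0], [0, 0, 0]]]}}

```text
clock: 26.55
tool_pos: [0.6226, -0.1483, 0.2715]
ee_rot: [0.0, -0.032, 0.999, -0.0]
ft_force: [-0.6, 0.9, -1.6]
grip_width: 0.0426
grip_force: 62.5
```

Call:
{"op": "step_arm", "data": {"plan": [[1, [0, 0, 0.7], [0, 0, 0]], [1, [0, 0, 1.3], [0, 0, 0]], [1, [0, 0, 1.6], [0, 0, 0]], [1, [0, 0, 1.6], [0, 0, 0]], [-0.5, [0, 0, 1.6], [0, 0, 0]], [-0.5, [0, 0, 1.6], [0, 0, 0]], [-0.5, [0, 0, 1.6], [0, 0, 0]], [-0.5, [0, 0, 0], [0, 0, 0]]]}}

```text
clock: 27.35
tool_pos: [0.6195, -0.1493, 0.2706]
ee_rot: [-0.002, -0.031, 1.0, 0.0]
ft_force: [0.7, 0.9, -0.7]
grip_width: 0.0636
grip_force: 0.0
```

Call:
{"op": "step_arm", "data": {"plan": [[-0.5, [0, 0, -4], [0, 0, 0]], [-0.5, [0, 0, -8], [0, 0, 0]], [-0.5, [1, 0, -11], [0, 0, 0]], [-0.5, [5, 0, -11], [0, 0, 0]], [-0.5, [9, 0, -11], [0, 0, 0]], [-0.5, [13, 0, -11], [0, 0, 0]], [-0.5, [14, -2, -11], [0, 0, 0]], [-0.5, [14, -2, -11], [0, 0, 0]]]}}

```text
clock: 28.15
tool_pos: [0.4802, -0.1809, 0.3835]
ee_rot: [0.001, -0.029, 1.0, 0.001]
ft_force: [0.3, 0.1, 0.3]
grip_width: 0.0643
grip_force: 0.0
```

```bash
python3 -c "
from h import *
np.set_printoptions(precision=4,suppress=True)
print(T()[:3,3]); t=snap('top','t12'); items(t); im=snap('wrist','w12')
for b in blobs(t,'yellow',20)[:4]:
        w=np.array([onz('top',u,v,.268)[:2] for u,v in b[3]]); print(b[0],np.round(b[2][0]),w.min(0),w.max(0))
for b in blobs(im,'yellow',40)[:3]: print('w',b[0],b[3].min(0),b[3].max(0))
bar2('red'); go(.4955,-.207,.19,6.3)"
```

```text
[ 0.4802 -0.1809  0.3835]
432 [355. 169.] [ 0.5782 -0.1704] [ 0.6755 -0.1162]
344 [163. 168.] [0.612 0.228] [0.6437 0.2746]
w 2412 [276. 297.] [326. 375.]
w 59 [288. 285.] [305. 289.]
w 49 [290. 269.] [299. 273.]
red far edge from [ 0.4989 -0.2252  0.13  ] to [ 0.4967 -0.1894  0.13  ] yaw 3.5 inl 1.0 mid [ 0.4978 -0.2073  0.13  ]
shift [-1.13 -2.96 19.25] turn [ 0.     0.001 -0.049] rows 3.9
```

Call:
{"op": "step_arm", "data": {"plan": [[-1, [-1.1, -2.9, 4], [0, 0, -0.04]], [-1, [-1.1, -2.9, 9], [0, 0, -0.04]], [-1, [-1.1, -2.9, 14], [0, 0, -0.04]], [-1, [-1.1, -2.9, 19], [0, 0, -0.04]], [-1, [-1.1, -2.9, 19], [0, 0, -0.04]], [-1, [-1.1, -2.9, 19], [0, 0, -0.04]]]}}

```text
clock: 28.9
tool_pos: [0.495, -0.2069, 0.1925]
ee_rot: [-0.001, -0.05, 0.999, -0.0]
ft_force: [0.7, -0.1, 0.4]
grip_width: 0.0852
grip_force: 0.0
```

```bash
python3 -c "
from h import *
print(T()[:3,3]); bar2('red'); bar('red'); go(.4935,-.207,.117,6)"
```

```text
[ 0.49496504 -0.20693927  0.19249238]
red far edge from [ 0.5005 -0.2278  0.13  ] to [ 0.498  -0.1893  0.13  ] yaw 3.9 inl 1.0 mid [ 0.4995 -0.2085  0.13  ]
red area 2754 u 243.0 309.0 vmax 245.0 far edge mid [ 0.4985 -0.2084  0.13  ] width 0.0431
shift [0.28 0.05 7.72] turn [-0.001  0.003 -0.003] rows 1.5
```

Call:
{"op": "step_arm", "data": {"plan": [[-1, [0.1, -0.15, 4], [0, 0, 0.03]], [-1, [0.1, -0.15, 7.4], [0, 0, 0.03]], [-1, [0.1, -0.15, 7.4], [0, 0, 0.03]], [1, [0.1, -0.15, 7.4], [0, 0, 0.03]], [1, [0.1, -0.15, 7.4], [0, 0, 0.03]], [1, [0.1, -0.15, 7.4], [0, 0, 0.03]], [1, [0.1, -0.15, 7.4], [0, 0, 0.03]], [1, [0.1, -0.15, 7.4], [0, 0, 0.03]]]}}

```text
clock: 29.8
tool_pos: [0.4951, -0.2088, 0.1198]
ee_rot: [0.002, -0.036, 0.999, -0.0]
ft_force: [-1.0, -2.1, 14.3]
grip_width: 0.0428
grip_force: 59.6
```

Call:
{"op": "step_arm", "data": {"plan": [[1, [0, 0, -2], [0, 0, 0]], [1, [0, 0, -5], [0, 0, 0]], [1, [0, 0, -9], [0, 0, 0]], [1, [0, 0, -13], [0, 0, 0]], [1, [0, 0, -15.6], [0, 0, 0.01]], [1, [-1.5, -2.5, -15.4], [0, 0, 0.01]], [1, [-3.3, -4.8, -15.4], [0, 0, 0.01]], [1, [-3.3, -4.8, -15.4], [0, 0, 0.01]], [1, [-3.3, -4.8, -15.4], [0, 0, 0.01]]]}}

```text
invalid input
```

```bash
python3 -c "
from h import *
print(T()[:3,3]); tip('red'); go(.628,-.250,.273)"
```

```text
[ 0.49513197 -0.20880136  0.11981803]
7145 [229. 233.] [331. 319.] top-end [279.2 236. ] [ 0.4094 -0.2139  0.251 ]
75 [344. 191.] [354. 198.] top-end [349.4 194. ] [ 0.4107 -0.2156  0.251 ]
shift [-13.02  -5.06 -15.27] turn [-0.001  0.003  0.01 ] rows 4.1
```

Nine rows were refused, so I'll resend it with eight.

Call:
{"op": "step_arm", "data": {"plan": [[1, [0, 0, -2], [0, 0, 0]], [1, [0, 0, -5], [0, 0, 0]], [1, [0, 0, -9], [0, 0, 0]], [1, [0, 0, -13], [0, 0, 0]], [1, [0, 0, -15.6], [0, 0, 0.01]], [1, [-1.5, -2.5, -15.4], [0, 0, 0.01]], [1, [-3.3, -4.8, -15.4], [0, 0, 0.01]], [1, [-3.3, -4.8, -15.4], [0, 0, 0.01]]]}}

```text
clock: 30.65
tool_pos: [0.5317, -0.2558, 0.273]
ee_rot: [0.001, -0.03, 1.0, -0.001]
ft_force: [-0.2, -0.1, -1.8]
grip_width: 0.0429
grip_force: 62.5
```

```bash
python3 -c "
from h import *
print(T()[:3,3]); tip('red'); go(.628,-.250,.273)"
```

```text
[ 0.53171006 -0.25580212  0.27300195]
7113 [229. 233.] [331. 319.] top-end [279. 236.] [ 0.5085 -0.2557  0.251 ]
299 [271. 351.] [283. 377.] top-end [276.7 354.4] [ 0.5818 -0.2527  0.251 ]
71 [344. 191.] [354. 198.] top-end [348.9 193.9] [ 0.4847 -0.2236  0.251 ]
shift [-9.77 -0.09 -0.04] turn [-0.001  0.    -0.001] rows 2.0
```

Call:
{"op": "step_arm", "data": {"plan": [[1, [-0.6, 0, 0], [0, 0, 0]], [1, [-2, 0, 0], [0, 0, 0]], [1, [-3.5, 0, 0], [0, 0, 0]], [1, [-5, 0, 0], [0, 0, 0]], [1, [-6.5, 0, 0], [0, 0, 0]], [1, [-8, 0, 0], [0, 0, 0]], [1, [-9.6, 0, 0], [0, 0, 0]], [1, [-9.6, 0, 0], [0, 0, 0]]]}}

```text
clock: 31.5
tool_pos: [0.6285, -0.246, 0.2714]
ee_rot: [0.0, -0.032, 0.999, 0.0]
ft_force: [-0.2, -0.1, -1.8]
grip_width: 0.0428
grip_force: 62.5
```

Call:
{"op": "step_arm", "data": {"plan": [[1, [0, 0, 0.7], [0, 0, 0]], [1, [0, 0, 1.3], [0, 0, 0]], [1, [0, 0, 1.6], [0, 0, 0]], [1, [0, 0, 1.6], [0, 0, 0]], [-0.5, [0, 0, 1.6], [0, 0, 0]], [-0.5, [0, 0, 1.6], [0, 0, 0]], [-0.5, [0, 0, 1.6], [0, 0, 0]], [-0.5, [0, 0, 0], [0, 0, 0]]]}}

```text
clock: 32.3
tool_pos: [0.6252, -0.2472, 0.2705]
ee_rot: [-0.002, -0.031, 1.0, 0.0]
ft_force: [0.1, 1.3, -0.3]
grip_width: 0.0638
grip_force: 0.0
```

Call:
{"op": "step_arm", "data": {"plan": [[-0.5, [0, 0, -4], [0, 0, 0]], [-0.5, [0, 0, -8], [0, 0, 0]], [-0.5, [1, 0, -11], [0, 0, 0]], [-0.5, [5, 0, -11], [0, 0, 0]], [-0.5, [9, 0, -11], [0, 0, 0]], [-0.5, [13, 0, -11], [0, 0, 0]], [-0.5, [15.5, 4, -11], [0, 0, 0]], [-0.5, [15.5, 4, -11], [0, 0, 0]]]}}

```text
clock: 33.1
tool_pos: [0.4666, -0.2146, 0.3831]
ee_rot: [0.002, -0.032, 0.999, 0.003]
ft_force: [0.5, 0.7, 1.8]
grip_width: 0.0642
grip_force: 0.0
```

```bash
python3 -c "
from h import *
np.set_printoptions(precision=4,suppress=True)
print(T()[:3,3]); t=snap('top','t13'); w=snap('wrist','w13')
for b in blobs(t,'red',20)[:4]:
        q=np.array([onz('top',u,v,.268)[:2] for u,v in b[3]]); print(b[0],np.round(b[2][0]),q.min(0),q.max(0))
for n,im in(('top',t),('wrist',w)):
    g=cv2.cvtColor(im,cv2.COLOR_BGR2HSV); m=((g[...,1]<40)&(g[...,2]>190)).astype(np.uint8)
    nn,l,st,ce=cv2.connectedComponentsWithStats(m)
    for i in range(1,nn):
        if st[i,4]>150: print(n,st[i],ce[i].round(1))
print(proj('top',[.4786,-.3712,.13]),proj('wrist',[.4786,-.3712,.13]),proj('wrist',[.4786,-.3712,.054]))"
```

```text
[ 0.4666 -0.2146  0.3831]
471 [402. 166.] [ 0.5824 -0.2697] [ 0.6819 -0.2091]
top [202 112  24  24 471] [213.4 123.7]
top [ 290  124  161   16 1266] [371.3 131.4]
top [161 133 117  16 979] [219.6 140.8]
top [306 153  37  49 780] [322.8 186.3]
top [147 179  27  26 394] [160.1 192. ]
top [543 330  17  90 855] [553.6 386.1]
wrist [157 146  50  11 211] [182.5 150.7]
wrist [161 156  53  25 695] [192.1 167.5]
wrist [ 307  245   59   37 1287] [332.2 262.4]
(np.float64(442.79613443712407), np.float64(244.6211768880014)) (np.float64(151.7270227477015), np.float64(179.38327311377446)) (np.float64(171.88162733714154), np.float64(168.14176567506343))
```

```bash
python3 -c "
from h import *
go(.48,-.365,.30,3.5)"
```

```text
shift [ -0.13 -14.9    8.29] turn [0.002 0.003 0.003] rows 3.4
```

Call:
{"op": "step_arm", "data": {"plan": [[-1, [-0.3, -4, 0], [0, 0, 0]], [-1, [-0.3, -8, 2], [0, 0, 0]], [-1, [-0.3, -12, 6], [0, 0, 0]], [-1, [-0.3, -14.9, 8.3], [0, 0, 0]], [-1, [-0.3, -14.9, 8.3], [0, 0, 0]], [-1, [-0.3, -14.9, 8.3], [0, 0, 0]]]}}

```text
clock: 33.8
tool_pos: [0.4802, -0.3682, 0.2979]
ee_rot: [-0.002, -0.029, 1.0, -0.001]
ft_force: [1.0, 0.4, 0.3]
grip_width: 0.0854
grip_force: 0.0
```

```bash
python3 -c "
from h import *
print(T()[:3,3]); w=snap('wrist','w14')
g=cv2.cvtColor(w,cv2.COLOR_BGR2HSV); print(proj('wrist',[.4786,-.3712,.13]))
for th in(185,205,225,245):
    m=((g[...,1]<45)&(g[...,2]>th)).astype(np.uint8)
    nn,l,st,ce=cv2.connectedComponentsWithStats(m)
    print(th,[(st[i].tolist(),ce[i].round(1).tolist()) for i in range(1,nn) if st[i,4]>60])
v=g[...,2].copy(); v[g[...,1]>70]=0
for r in range(150,300,5): print(r,''.join('%x'%(x//16) for x in v[r,200:370:3]))"
```

```text
[ 0.48015743 -0.36819424  0.29794108]
(np.float64(274.780269675337), np.float64(196.45391905334134))
185 [([252, 153, 59, 13, 339], [280.8, 158.8]), ([231, 162, 98, 41, 1956], [282.1, 181.0]), ([267, 178, 25, 8, 120], [278.4, 181.5]), ([424, 270, 73, 46, 2236], [459.7, 292.7])]
205 [([253, 153, 57, 12, 281], [281.0, 158.5]), ([231, 162, 97, 41, 1836], [282.1, 181.1]), ([267, 178, 24, 7, 108], [278.5, 181.5]), ([426, 273, 70, 42, 1794], [460.3, 293.7])]
225 [([253, 153, 57, 12, 233], [281.9, 158.6]), ([232, 163, 95, 32, 1118], [288.8, 176.1]), ([257, 189, 45, 14, 412], [278.6, 195.3])]
245 [([235, 163, 13, 9, 89], [241.2, 167.5]), ([299, 173, 12, 20, 161], [304.8, 180.5]), ([311, 173, 16, 20, 252], [317.9, 182.8]), ([258, 190, 43, 12, 318], [279.0, 195.3])]
150 cccccccccccccbbbbbbbbbbbbbbbbbbbbaaabbbbbbbccccbbccccccbb
155 ccccccc9999abbbba8ffffeedda8abbbbbaaabbbbbbccccccccccbbbb
160 ccddb8888888889999bcccba94457cfffffeeaabbbbbccccccccbbbbb
165 a88888888889ffffefffeedbbccaa99abcccc88abbbbbbcccccbbbbbb
170 a8888888889fffffefffffffffffffffeeedb89aaabbbbbbbbbccbbbb
175 cccccc9888adddddcdd
[... 826 characters left out ...]
aaaaaaaaaaaaaaaaaa
245 bbbbbbbbbbccb78bcccccccbbbbbbbbbbab967aaaaaaaaaaaaaaaaaaa
250 bbbbbbbbbbcccb77acccccccbbbbbabbaaaa868aaaaaaaaa641001110
255 bbbbbbbbbbbccc87788bbca7777ba7766666766aaaaaa766642222222
260 bbbbcbbbbbbb977777777777777777665566666666666666641111112
265 bbbbbbbbbbbc977777777777777766666666666666666666664455556
270 bbbbbbbb9777777777777777777766666666666665666666666666666
275 bbbbbbbbbbcc977777777777777666666677776666777777777777777
280 bbbbbbbbcbbbb77777777777777666666677766777777777777777779
285 bbbbbccccbbbbbb77baaaaaaaaa999999a99967aaabaabbbaaaabbbbb
290 bbbcccccbbbbbbb770000000000000000000077aaabaabbbaaaaba99a
295 bbcbbbbcbbbbbbb770000000000000000000079babbbabbaaaaaa9999
```

```bash
cat >> h.py <<'E'
def wbar(ztop=.13,th=243):
    w=robot.read_camera('wrist'); g=cv2.cvtColor(w,cv2.COLOR_BGR2HSV); m=((g[...,1]<45)&(g[...,2]>th)).astype(np.uint8)
    n,l,st,ce=cv2.connectedComponentsWithStats(m)
    for i in range(1,n):
        if st[i,4]>100:
            q=np.array([onz('wrist',u,v,ztop)[:2] for v,u in np.argwhere(l==i)]).astype(np.float32)*1000
            (x,y),(a,b),an=cv2.minAreaRect(q); print(st[i],round(x/1000,4),round(y/1000,4),"size",round(a),round(b),"yaw",round(an-90 if a>b else an,1))
E
python3 -c "
from h import *
wbar(); go(.4786,-.367,.19,3.5)"
```

```text
[233 162  14  10 103] 0.4524 -0.4051 size 8 12 yaw 3.5
[296 171  30  22 466] 0.4629 -0.3373 size 29 20 yaw -0.1
[256 188  44  13 344] 0.4769 -0.3678 size 42 8 yaw -3.9
shift [ 0.28 -0.04 10.93] turn [-0.001 -0.    -0.   ] rows 2.2
```

Call:
{"op": "step_arm", "data": {"plan": [[-1, [0.35, 0, 4], [0, 0, 0.06]], [-1, [0.35, 0, 8], [0, 0, 0.13]], [-1, [0.35, 0, 10.8], [0, 0, 0.13]], [-1, [0.35, 0, 10.8], [0, 0, 0.13]], [-1, [0.35, 0, 10.8], [0, 0, 0.13]]]}}

```text
clock: 34.4
tool_pos: [0.4783, -0.3659, 0.1924]
ee_rot: [0.001, 0.034, 0.999, -0.0]
ft_force: [0.9, 0.2, 0.7]
grip_width: 0.0853
grip_force: 0.0
```

```bash
python3 -c "
from h import *
print(T()[:3,3]);wbar();wbar(th=225); go(.477,-.368,.117,-3.9)"
```

```text
[ 0.47834227 -0.36594278  0.19235989]
[263 173  52   6 184] 0.4348 -0.3576 size 31 3 yaw -3.9
[212 189  20  15 214] 0.4448 -0.3996 size 12 9 yaw -3.9Traceback (most recent call last):
  File "<string>", line 3, in <module>
    print(T()[:3,3]);wbar();wbar(th=225); go(.477,-.368,.117,-3.9)
                            ~~~~^^^^^^^^
  File "h.py", line 67, in wbar
    q=np.array([onz('wrist',u,v,ztop)[:2] for v,u in np.argwhere(l==i)]).astype(np.float32)*1000
                ~~~^^^^^^^^^^^^^^^^^^
  File "h.py", line 11, in onz
    o,d=ray(n,u,v); return o+d*(z-o[2])/d[2]
        ~~~^^^^^^^
  File "h.py", line 9, in ray
    c,P=cam(n); d=P[:3,:3]@np.array([(u-c["cx"])/c["fx"],(v-c["cy"])/c["fy"],1]); return P[:3,3],d/np.linalg.norm(d)
        ~~~^^^
  File "h.py", line 7, in cam
    c=robot.calibration(n); P=c["pose"] if "pose" in c else T()@np.array(c["hand_eye"]); return c,np.array(P)
                                                            ~^^
  File "h.py", line 5, in T
    s=robot.sense(); M=np.eye(4); q=s["ee_rot"]; M[:3,:3]=R.from_quat([q[1],q[2],q[3],q[0]]).as_matrix(); M[:3,3]=s["tool_pos"]; return M
ValueError: time passes only in moves, steps and waits
```

Call:
{"op": "step_arm", "data": {"plan": [[-1, [0.15, -0.2, 4], [0, 0, 0]], [-1, [0.15, -0.2, 7.4], [0, 0, 0]], [-1, [0.15, -0.2, 7.4], [0, 0, 0]], [1, [0.15, -0.2, 7.4], [0, 0, 0]], [1, [0.15, -0.2, 7.4], [0, 0, 0]], [1, [0.15, -0.2, 7.4], [0, 0, 0]], [1, [0.15, -0.2, 7.4], [0, 0, 0]], [1, [0.15, -0.2, 7.4], [0, 0, 0]]]}}

```text
clock: 35.3
tool_pos: [0.4767, -0.369, 0.1188]
ee_rot: [0.001, 0.034, 0.999, -0.001]
ft_force: [0.0, -1.8, 11.0]
grip_width: 0.0428
grip_force: 59.8
```

Call:
{"op": "step_arm", "data": {"plan": [[1, [0, 0, -2], [0, 0, 0]], [1, [0, 0, -5], [0, 0, 0]], [1, [0, 0, -9], [0, 0, 0]], [1, [0, 0, -13], [0, 0, 0]], [1, [0, 2, -15.6], [0, 0, -0.06]], [1, [0, 6, -15.6], [0, 0, -0.13]], [1, [0, 10, -15.6], [0, 0, -0.13]], [1, [0, 14, -15.6], [0, 0, -0.13]]]}}

```text
clock: 36.1
tool_pos: [0.4853, -0.2273, 0.2737]
ee_rot: [0.001, -0.03, 1.0, 0.0]
ft_force: [1.4, 0.7, -1.2]
grip_width: 0.0427
grip_force: 61.6
```

```bash
python3 -c "
from h import *
print(T()[:3,3]); go(.500,-.058,.275);go(.520,-.056,.273); go(.616,-.050,.273)"
```

```text
[ 0.48526794 -0.22728397  0.27372291]
shift [-2.5  16.81 -0.11] turn [ 0.001  0.001 -0.001] rows 3.4
shift [-4.5  16.89  0.09] turn [ 0.001  0.001 -0.001] rows 3.5
shift [-14.12  16.9    0.1 ] turn [ 0.001  0.001 -0.001] rows 4.4
```

Call:
{"op": "step_arm", "data": {"plan": [[1, [0, 4, 0], [0, 0, 0]], [1, [-1, 8, 0], [0, 0, 0]], [1, [-2, 12, 0], [0, 0, 0]], [1, [-3, 15.5, 0], [0, 0, 0]], [1, [-4.5, 16.8, 0.1], [0, 0, 0]], [1, [-4.5, 16.8, 0.1], [0, 0, 0]], [1, [-4.5, 16.8, 0.1], [0, 0, 0]]]}}

```text
clock: 36.8
tool_pos: [0.52, -0.0583, 0.2723]
ee_rot: [0.0, -0.031, 1.0, -0.0]
ft_force: [-0.3, -1.0, -0.9]
grip_width: 0.0428
grip_force: 61.8
```

```bash
python3 -c "
from h import *
print(T()[:3,3]); w=snap('wrist','w15'); go(.616,-.050,.273)
g=cv2.cvtColor(w,cv2.COLOR_BGR2HSV); m=((g[...,1]<50)&(g[...,2]>180)).astype(np.uint8); m[:325]=0
n,l,st,ce=cv2.connectedComponentsWithStats(m)
print([(st[i].tolist(),ce[i].round(1).tolist()) for i in range(1,n) if st[i,4]>15]); print(proj('wrist',[.576,-.0535,.251]))
for r in range(310,380,5): print(r,''.join('%x'%(x//16) for x in g[r,215:345:2,2]))"
```

```text
[ 0.52002103 -0.05827051  0.27231072]
shift [-9.66  0.31 -0.07] turn [-0.     0.    -0.001] rows 1.9
[([274, 355, 12, 22, 218], [279.7, 365.7])]
(np.float64(281.4727219986863), np.float64(361.93546545218794))
310 12211006999bbbbbbbdddddddddddddddddddddddddddddddddddddbbb6011122
315 11111104999aaabcdddddddddddddddddddddddddddddddddddddddddd5012111
320 111111039aaaa99999abb9adcddddddddddddddddddddddddddddddddc3011101
325 111111002888888888888888889aaaa99aaaaaaaa999999999999999920111111
330 1111110047998888899889aa989999a9aa99999aaa99aaaaaaa99999970011111
335 1111110155558988888888889888899999999aaaaaaaaaaaaaaa9999982011111
340 11111116767646888888888888888899999aaa99999aaaaaaaa99999986112111
345 1111113876676754589888899999989aaaaaa99999aaaa9999999999888422111
350 111125799999985444999999aaaaa9999aaaaaaa9999999999998898888983111
355 11111488888999944558888888887689bbb988888887787777777787787861111
360 111114889999998445699888887779ceeeeb87777777788777777777777741111
365 111112899995534677555333333338ceeeea33333344444555444444457621111
370 111111566677788755553333333338deeeea33333333323233323233333211111
375 111111111111111111111111111237ceeeea32211111111111111111111111111
```

Call:
{"op": "step_arm", "data": {"plan": [[1, [-0.6, 0, 0], [0, 0, 0]], [1, [-2, 0, 0], [0, 0, 0]], [1, [-3.5, 0, 0], [0, 0, 0]], [1, [-5, 0, 0], [0, 0, 0]], [1, [-6.5, 0, 0], [0, 0, 0]], [1, [-8, 0, 0], [0, 0, 0]], [1, [-9.6, 0, 0], [0, 0, 0]], [1, [-9.6, 0, 0], [0, 0, 0]]]}}

```text
clock: 37.65
tool_pos: [0.6174, -0.0527, 0.2717]
ee_rot: [0.0, -0.03, 1.0, -0.0]
ft_force: [-0.9, 0.4, -1.8]
grip_width: 0.043
grip_force: 61.8
```

Call:
{"op": "step_arm", "data": {"plan": [[1, [0, 0, 0.7], [0, 0, 0]], [1, [0, 0, 1.3], [0, 0, 0]], [1, [0, 0, 1.6], [0, 0, 0]], [1, [0, 0, 1.6], [0, 0, 0]], [-0.5, [0, 0, 1.6], [0, 0, 0]], [-0.5, [0, 0, 1.6], [0, 0, 0]], [-0.5, [0, 0, 1.6], [0, 0, 0]], [-0.5, [0, 0, 0], [0, 0, 0]]]}}

```text
clock: 38.45
tool_pos: [0.615, -0.0518, 0.2708]
ee_rot: [-0.001, -0.031, 1.0, -0.0]
ft_force: [0.6, 0.0, 0.7]
grip_width: 0.0642
grip_force: 0.0
```

Call:
{"op": "step_arm", "data": {"plan": [[-0.5, [0, 0, -4], [0, 0, 0]], [-0.5, [0, 0, -8], [0, 0, 0]], [-0.5, [1, 0, -11], [0, 0, 0]], [-0.5, [5, 0, -13], [0, 0, 0]], [-0.5, [9, 0, -15], [0, 0, 0]], [-0.5, [13, 0, -17], [0, 0, 0]], [-0.5, [14, 0, -17], [0, 0, 0]], [-0.5, [14, 0, -17], [0, 0, 0]]]}}

```text
clock: 39.25
tool_pos: [0.4746, -0.0623, 0.4437]
ee_rot: [0.002, -0.03, 1.0, 0.003]
ft_force: [0.4, -0.4, -0.8]
grip_width: 0.064
grip_force: 0.0
```

```bash
cat > chk.py <<'E'
from h import *
np.set_printoptions(precision=4,suppress=True)
M=T(); w=robot.read_camera('wrist'); C=M@np.array(robot.calibration('wrist')['hand_eye']); k=robot.calibration('wrist')
hook=dict(red=(.638,-.250),yellow=(.632,-.150),white=(.626,-.0505),green=(.620,.0495),blue=(.613,.149))
print(M[:3,3]); g=cv2.cvtColor(w,cv2.COLOR_BGR2HSV)
def px(p):
    q=np.linalg.inv(C)@np.append(p,1); return np.array([k['fx']*q[0]/q[2]+k['cx'],k['fy']*q[1]/q[2]+k['cy']])
def cast(u,v,z):
    d=C[:3,:3]@np.array([(u-k['cx'])/k['fx'],(v-k['cy'])/k['fy'],1]); return C[:3,3]+d*(z-C[2,3])/d[2]
for c,(x,y) in hook.items():
    m=cv2.inRange(g,*HS[c]) if c!='white' else cv2.inRange(g,(0,0,185),(180,50,255))
    n,l,st,ce=cv2.connectedComponentsWithStats(m); a=px([x-.01,y,.268])
    for i in range(1,n):
        if st[i,4]>100 and np.hypot(*(ce[i]-a))<60:
            p=np.argwhere(l==i)[:,::-1]; e=np.array([[r,(p[p[:,1]==r][:,0].max()-p[p[:,1]==r][:,0].min())] for r in np.unique(p[:,1])])
            r=e[e[:,1]>.9*e[:,1].max()][:,0].max(); us=p[p[:,1]==r][:,0]; L=cast(us.min(),r,.268);Rr=cast(us.max(),r,.268)
            print(c,'pred',a.round(),st[i].tolist(),'bar ends',L[:2],Rr[:2],'mid-hook y',((L+Rr)/2)[1]-y)
E
python3 chk.py
```

```text
[ 0.4746 -0.0623  0.4437]
red pred [104. 318.] [88, 274, 63, 47, 1703] bar ends [ 0.5804 -0.2454] [ 0.5776 -0.1948] mid-hook y 0.029889130327483082
yellow pred [193. 317.] [211, 271, 15, 47, 211] bar ends [ 0.5711 -0.1236] [ 0.5705 -0.1138] mid-hook y 0.031299870438914856
yellow pred [193. 317.] [201, 331, 11, 17, 110] bar ends [ 0.6539 -0.139 ] [ 0.6534 -0.1297] mid-hook y 0.01569101513411278
white pred [281. 317.] [238, 270, 84, 30, 1427] bar ends [ 0.5806 -0.0952] [ 0.576  -0.0132] mid-hook y -0.0037420038179401677
white pred [281. 317.] [261, 313, 40, 26, 388] bar ends [ 0.6197 -0.0717] [ 0.6174 -0.0297] mid-hook y -0.0002113236776102312
white pred [281. 317.] [210, 367, 102, 2, 107] bar ends [ 0.6932 -0.1312] [ 0.6867 -0.0096] mid-hook y -0.01993178279552693
green pred [369. 317.] [335, 274, 10, 20, 111] bar ends [0.5674 0.0056] [0.5669 0.0154] mid-hook y -0.038987639298129824
green pred [369. 317.] [348, 330, 12, 17, 110] bar ends [0.6432 0.0297] [0.6427 0.0391] mid-hook y -0.015107999900245007
blue pred [457. 316.] [410, 274, 63, 48, 1486] bar ends [0.5603 0.088 ] [0.5577 0.1339] mid-hook y -0.03805716714289169
```

White is centred on its hook. I'll move the arm clear and check everything from the top and scene cameras.

Call:
{"op": "step_arm", "data": {"plan": [[-0.5, [2, 50, 0], [0, 0, 0]], [-0.5, [2, 50, 0], [0, 0, 0]], [-0.5, [2, 50, 0], [0, 0, 0]], [-0.5, [2, 50, 0], [0, 0, 0]], [-0.5, [2, 50, 0], [0, 0, 0]], [-0.5, [2, 50, 0], [0, 0, 0]], [-0.5, [2, 50, 0], [0, 0, 0]], [-0.5, [2, 50, 0], [0, 0, 0]]]}}

```text
clock: 40.1
tool_pos: [0.4361, 0.3397, 0.4411]
ee_rot: [-0.0, -0.03, 1.0, -0.001]
ft_force: [0.4, -0.8, 1.5]
grip_width: 0.0641
grip_force: 0.0
```

Call:
{"op": "step_arm", "data": {"plan": [[-0.5, [10, 20, 0], [0, 0, 0]], [-0.5, [10, 20, 0], [0, 0, 0]], [-0.5, [10, 20, 0], [0, 0, 0]], [-0.5, [10, 20, 0], [0, 0, 0]], [-0.5, [10, 20, 0], [0, 0, 0]], [-0.5, [10, 20, 0], [0, 0, 0]]]}}

```text
clock: 40.7
tool_pos: [0.3214, 0.5345, 0.4397]
ee_rot: [-0.001, -0.033, 0.999, -0.001]
ft_force: [0.0, -0.2, -0.3]
grip_width: 0.064
grip_force: 0.0
```

```bash
python3 - <<'E'
from h import *
np.set_printoptions(precision=4,suppress=True)
print(T()[:3,3]); t=snap('top','t20'); s=snap('scene','s20'); g=cv2.cvtColor(t,cv2.COLOR_BGR2HSV)
hook=dict(red=(.638,-.250),yellow=(.632,-.150),white=(.626,-.0505),green=(.620,.0495),blue=(.613,.149))
for c,(x,y) in hook.items():
    m=cv2.inRange(g,*HS[c]) if c!='white' else cv2.inRange(g,(0,0,200),(180,45,255))
    u,v=proj('top',[x-.01,y,.268]); 
    best=[]
    for r in range(int(v)-12,int(v)+13):
        us=np.flatnonzero(m[r,int(u)-18:int(u)+19])+int(u)-18
        if len(us)>14: best.append((r,us.min(),us.max(),len(us)))
    if best:
        b=np.array(best); r=b[:,0].mean(); L=onz('top',np.median(b[:,1]),r,.268);Rr=onz('top',np.median(b[:,2]),r,.268)
        print(c,'rows',b[:,0].min(),b[:,0].max(),'bar',L[:2],Rr[:2],'width',abs(L-Rr)[1],'dy to hook',((L+Rr)/2)[1]-y,'dx',((L+Rr)/2)[0]-x)
    else: print(c,'none',u,v)
gs=cv2.cvtColor(s,cv2.COLOR_BGR2HSV)
for c,(x,y) in hook.items():   # standing-height check: coloured bar at predicted scene pixel of hung bar centre
    u,v=proj('scene',[x-.01,y,.256]); m=cv2.inRange(gs,*HS[c]) if c!='white' else cv2.inRange(gs,(0,0,150),(180,60,255))
    print(c,round(u),round(v),'fill',m[int(v)-3:int(v)+4,int(u)-6:int(u)+7].mean()/255)
print('knob',onz('top',*[0,0],.1)[:0], [ (q[0],q[1].round(1)) for q in blobs(t,'yellow')[:1]])
E
```

```text
[0.3214 0.5345 0.4397]
red rows 166 178 bar [ 0.6201 -0.2157] [ 0.6201 -0.2611] width 0.0453978974216529 dy to hook 0.011622989045913135 dx -0.0178701982733519
yellow rows 170 181 bar [ 0.6128 -0.1216] [ 0.6128 -0.1639] width 0.04226872562790143 dy to hook 0.007240911169150627 dx -0.01919242715151459
white rows 172 186 bar [ 0.6055 -0.0113] [ 0.6055 -0.0854] width 0.07416840057760068 dy to hook 0.0021492478697234113 dx -0.020501364111552456
green rows 164 188 bar [0.6119 0.0877] [0.6118 0.0135] width 0.07426054894207779 dy to hook 0.0010952858760299444 dx -0.008136219337166462
blue rows 178 182 bar [0.6035 0.1639] [0.6035 0.1227] width 0.04121607992356635 dy to hook -0.005736259641970498 dx -0.009496568006961414
red 156 241 fill 0.6813186813186813
yellow 202 227 fill 0.49450549450549447
white 246 213 fill 0.5274725274725275
green 287 201 fill 0.3076923076923077
blue 325 189 fill 0.21978021978021978
knob [] [(np.int32(455), array([354.6, 171. ]))]
```

Those side offsets are inflated by the lower faces seen in perspective, so I'll print per-row extents for red.

```bash
python3 - <<'E'
from h import *
t=cv2.imread('pics/t20_raw.png'); g=cv2.cvtColor(t,cv2.COLOR_BGR2HSV)
c,P=cam('top')
def cast(u,v,z):
    d=P[:3,:3]@np.array([(u-c["cx"])/c["fx"],(v-c["cy"])/c["fy"],1]); return P[:3,3]+d*(z-P[2,3])/d[2]
for col,y in(('red',-.25),('yellow',-.15),('blue',.149)):
    m=cv2.inRange(g,*HS[col]); u,v=proj('top',[.62,y,.268])
    for r in range(int(v)-14,int(v)+14,2):
        us=np.flatnonzero(m[r,int(u)-25:int(u)+26])+int(u)-25
        if len(us): print(col,r,us.min(),us.max(),len(us),cast(us.max()+.5,r,.268)[:2].round(4),cast(us.min()-.5,r,.268)[:2].round(4))
E
```

```text
red 158 400 403 4 [ 0.6498 -0.2467] [ 0.6498 -0.2384]
red 160 400 403 4 [ 0.6455 -0.2466] [ 0.6455 -0.2383]
red 162 400 403 4 [ 0.6413 -0.2464] [ 0.6413 -0.2381]
red 164 400 404 5 [ 0.637  -0.2483] [ 0.6371 -0.238 ]
red 166 399 414 16 [ 0.6328 -0.2688] [ 0.6328 -0.2357]
red 168 393 415 23 [ 0.6286 -0.2707] [ 0.6286 -0.2232]
red 170 390 415 26 [ 0.6243 -0.2705] [ 0.6244 -0.2169]
red 172 389 411 23 [ 0.6201 -0.2621] [ 0.6201 -0.2146]
red 174 387 409 23 [ 0.6159 -0.2578] [ 0.6159 -0.2104]
red 176 386 407 22 [ 0.6117 -0.2535] [ 0.6117 -0.2082]
red 178 387 406 19 [ 0.6075 -0.2513] [ 0.6075 -0.2101]
red 180 402 406 5 [ 0.6033 -0.2511] [ 0.6033 -0.2408]
red 182 402 406 5 [ 0.5991 -0.251 ] [ 0.5991 -0.2407]
red 184 402 406 5 [ 0.5949 -0.2508] [ 0.5949 -0.2405]
yellow 158 353 356 4 [ 0.6499 -0.1493] [ 0.6499 -0.141 ]
yellow 160 353 356 4 [ 0.6456 -0.1492] [ 0.6456 -0.1409]
yellow 162 353 357 5 [ 0.6413 -0.1512] [ 0.6414 -0.1408]
yellow 164 354 357 4 [ 0.6371 -0.1511] [ 0.6371 -0.1428]
yellow 166 354 357 4 [ 0.6329 -0.151 ] [ 0.6329 -0.1427]
yellow 168 354 357 4 [ 0.6286 -0.1509] [ 0.6286 -0.1
[... 482 characters left out ...]
5 3 [0.65   0.1432] [0.65   0.1494]
blue 160 213 215 3 [0.6458 0.1431] [0.6458 0.1493]
blue 162 213 215 3 [0.6415 0.143 ] [0.6415 0.1492]
blue 164 213 215 3 [0.6373 0.1429] [0.6373 0.1491]
blue 166 214 215 2 [0.633  0.1428] [0.633 0.147]
blue 168 214 215 2 [0.6288 0.1427] [0.6288 0.1469]
blue 170 214 215 2 [0.6246 0.1427] [0.6246 0.1468]
blue 172 214 216 3 [0.6203 0.1405] [0.6204 0.1467]
blue 174 214 216 3 [0.6161 0.1404] [0.6161 0.1466]
blue 176 214 216 3 [0.6119 0.1403] [0.6119 0.1465]
blue 178 205 224 20 [0.6077 0.1238] [0.6077 0.165 ]
blue 180 205 225 21 [0.6035 0.1216] [0.6035 0.1649]
blue 182 206 225 20 [0.5993 0.1216] [0.5993 0.1627]
blue 184 212 223 12 [0.5951 0.1256] [0.5951 0.1503]
```

All five items hang within about 5 mm of their hook axes, the pin is in, and the arm is clear. Handing in.

```bash
python3 -c "
from bench import robot
print(robot.close_job())"
```

```text
the job is handed in; nothing more can be done
None
```

The strip is home, the pin is seated through the fork and lug, all five items hang on hooks of their own colour, and the job is handed in; no verdict came back.

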